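# Put the saw set-up kit away

### The job

The saw table has to be clear before the next cut: seat the two planed set-up blocks in the tray with the grey-lined rectangular bays (short block in the shorter bay, long block in the longer one), seat the arbor nut in the small round pocket and the blade flange in the large round pocket of the dark tray, and put the thick grey off-cut in the scrap crate. Blocks, nut and flange must lie flat and fully down in their places; the off-cut may lie anyhow inside the crate. Leave the loose wooden wedge where it lies.

Things in the scene. Friction and masses are not known exactly. Their poses are not given: they have to be found in the camera images.
- block_short: short planed set-up block, brown wood with straight clean faces, 40 x 100 x 18 mm (x, y, z). Origin: centre of its underside; its long side runs along its y axis; it lies flat, z up. About 0.07 kg. Grip across the 40 mm width.
- block_long: long planed set-up block, brown wood, longer and thicker than the other, 45 x 120 x 25 mm (x, y, z). Origin: centre of its underside; long side along its y axis; lies flat, z up. About 0.08 kg. Grip across the 45 mm width.
- nut: arbor nut, bright steel hexagon with a dark threaded hole, 25 mm over its corners (along its x axis), 22 mm over its flats (along its y axis), 12 mm high. Origin: centre of its underside; z up. Grip across two flats, which face its y axis and 60 degrees either side of it.
- flange: blade flange, round grey steel washer, 36 mm in diameter and 8 mm high, lying flat. Origin: centre of its underside; z up. Edges bevelled: grip it low, with the fingertips almost on the table, in any direction.
- offcut: thick weathered grey off-cut of wood, 36 x 55 x 36 mm (x, y, z), scrap. Origin: centre of its underside; long side along its y axis; z up.
- wedge: small grey wooden wedge, 26 x 70 x 20 mm (x, y, z), tapering along its y axis. Stays where it lies. Origin: centre of its underside.
- block_tray: fixed orange-brown wooden board, 162 x 156 x 18 mm (x, y, z), with two rectangular grey-lined bays 6 mm deep (floor 12 mm above the origin), long along its y. Origin: centre of underside, z up. Short bay (short block): 56 x 116 mm, centre at x = -44 mm, y = 0 in the tray's frame. Long bay (long block): 61 x 136 mm, centre at x = +40 mm, y = 0. No walls above the board's top.
- hardware_tray: fixed dark red-brown wooden board, 156 x 90 x 18 mm (x, y, z), with two round black-lined pockets 5 mm deep (floor 13 mm above the origin). Origin: centre of underside, z up. Small pocket (nut): 42 mm in diameter, centre at x = -40 mm, y = 0 in the tray's frame. Large pocket (flange): 54 mm in diameter, centre at x = +36 mm, y = 0.
- scrap_crate: fixed low square wooden crate with slatted sides, open on top, 150 x 150 x 45 mm outside, walls and floor 6 mm thick. Origin: centre of underside, z up. A thin scrap (18 mm high) is fixed on its floor along the +y wall and a small one (12 mm high) along the -y wall; the middle, 80 mm in y and 138 mm in x, is free.
Things that resemble listed ones, but are neither listed nor needed, are in the scene too. Several things look just like the flange: the one meant starts farthest from the robot's base.

How it is judged:
By the outcome, as a careful person would: the job done as asked, in the order asked, and still so for the second after the job is handed in, with the robot touching nothing.
It also fails if it takes over 120 s, if anything falls off the work surface, if the arm or the gripper's body presses on something with over 40 N, if the wrist force passes 120 N, or if a joint passes its speed limit or range.

### The arm

A 6-joint arm with a two-finger parallel gripper is mounted at the origin on a cart in front of the work surface, level with it; the furniture and walls round the work are solid. World frame = base frame: x ahead of the robot, y to its left, z up, the work surface at z = 0. Lengths are in m, angles in degrees, forces in N, time in s.
With the tool pointing down it reaches from about 0.375 to 0.9 m from the base axis. Payload 3.1 kg.
Tool frame: the origin (TCP) lies at the very end of the fingers, on their centre line; the grasp point (between the pads) lies 19 mm behind it; z points along the fingers, x is the direction in which the jaws open and shut, and the axes are right-handed (so a half turn about z gives the same grasp; the last joint's range is limited). The gripper opens to 87 mm and grips with 3 to 60 N. Pads are 19 mm wide; open, the fingers measure 117 mm over their backs; the gripper's body (75 mm by 190 mm) begins 51 mm behind the grasp point.
Start: joints at [63.971, 30.224, 82.088, -0, 67.689, -10.227], TCP at [0.17, 0.601, 0.223] pointing down, gripper open.
Joint ranges: [-176.69, 176.69], [-43.24, 126.21], [12.49, 139.97], [-82, 262], [0, 151.66], [-163.58, 163.58]. Speed limits (degrees/s): [159.86, 159.86, 180, 180, 180, 180].

### API

Orientations are given as a 3x3 rotation matrix whose columns are the frame's x, y, z axes.
In Python, from rig import read_state, capture, bot gives the robot as it stands.
- The arm moves only by the shell command python3 -m crank 'ROWS' [OPENING]. ROWS is JSON, a list of rows, each a list of 2 entries, a list of its own where there are three numbers: the shift along the tool's x, y, z in cm, then the turn, a rotation vector about the tool's x, y, z in rad. In form: [[[dx, dy, dz], [wx, wy, wz]], ...]. A call has 1 to 12 rows; each row shifts and turns the commanded pose from where the row before left it, along the tool's axes as they then stand; what a row does not reach is not made up. A row lasts 1/10 s, in which the tool goes at most 50 mm and 8.59 degrees, less where a joint would pass 70% of its speed; a pose out of reach is approached as far as the arm can. A call with a gripper value outside its range is refused whole. OPENING is the closure, from -1 (fully open) to 1 (shut), set as the call begins (- or left out, the last holds). The fingers move at their own pace and stop on an object; the grip force is fixed at half the most. Time passes only in rows, so rows that do not move let the fingers close. It gives the time, the measured TCP pose, the force and the opening at its end, in the units of the state.
- read_state(): the state, without advancing time (a new reading comes with each control period).
- capture(name): name is "scene" or "top" or "wrist"; returns a dict with "pixels" (480x640x3 uint8, red, green, blue), "camera_matrix" (3x3 intrinsics, pixels), "R" (3x3) and "t" (3): a world point X has camera coordinates R X + t. Camera axes: x right, y down, z forward; pixel columns grow to the right and rows downward; lengths in m; the calibration is good to about 2 mm. A picture is of the moment at which its call begins. There is no depth.
- bot.hand_in(): hands the job in, once; it reports no verdict.
The state is a dict: "time_s": time; "joint_positions": joint angles; "qvel": joint speeds; "tau": joint torques, N m; "position": TCP position; "tcp_rot": TCP orientation; "force": force on the tool from outside, world axes, zero at the start; "moment": the same for the moment, N m; "opening": opening from 0.0 (shut) to 1.0 (fully open).
Only numpy, scipy, OpenCV 4.12 (cv2) and the standard library are available. Lean on these libraries where they do the work, as an engineer would, in place of code of your own. Each camera call takes 0.05 s, during which the arm holds its last target.

## Working session

There is one attempt and no reset: what is moved stays moved. The work goes in short steps, Python scripts to look and compute and a shell command to move; the robot and the scene stay as the last step left them, time stands still between calls to the robot, and variables do not carry over. Pictures are saved under pics/ and viewed, and the job is handed in when it is done.

```bash
ls; mkdir -p pics; python3 - <<'E'
from rig import read_state, capture, bot
import cv2
for n in ["scene","top","wrist"]:
    c=capture(n); cv2.imwrite(f"pics/{n}0.png",c["pixels"][:,:,::-1])
    print(n,c["camera_matrix"].tolist(),c["R"].round(4).tolist(),c["t"].round(4).tolist())
print(read_state())
E
```

```text
pics
scene [[617.7085101896654, 0.0, 326.6558470940664], [0.0, 617.7085101896654, 240.62721367553567], [0.0, 0.0, 1.0]] [[0.8813, -0.4725, 0.0128], [-0.2479, -0.4851, -0.8386], [0.4024, 0.7358, -0.5446]] [-0.4844, 0.1677, 1.0474]
top [[560.2732527395316, 0.0, 318.557067496839], [0.0, 560.2732527395316, 241.6857387787115], [0.0, 0.0, 1.0]] [[-0.0007, -1.0, -0.0011], [-0.9969, 0.0008, -0.0785], [0.0785, 0.001, -0.9969]] [-0.007, 0.5339, 0.9927]
wrist [[332.2084630201637, 0.0, 314.7053101936955], [0.0, 332.2084630201637, 240.40965761072482], [0.0, 0.0, 1.0]] [[0.2719, 0.9623, -0.0015], [0.9188, -0.2591, 0.2979], [0.2862, -0.0824, -0.9546]] [-0.6236, -0.0346, 0.3915]
{'time_s': 0.15, 'joint_positions': array([ 6.39699071e+01,  3.02691636e+01,  8.21405543e+01, -1.13299729e-04,
        6.76899863e+01, -1.02272472e+01]), 'qvel': array([-0.06221954, -0.14248429, -0.28694564, -0.02964453, -0.06836494,
       -0.00327921]), 'tau': array([ 1.04385701e-03, -4.40428269e+01, -1.76842618e+01,  6.33666711e-02,
        5.52451587e-02, -1.02662373e-04]), 'position': array([0.16991973, 0.60085963, 0.22176462]), 'tcp_rot': array([[ 2.72326660e-01,  9.62204557e-01, -7.62016190e-04],
       [ 9.62203334e-01, -2.72327553e-01, -1.56445304e-03],
       [-1.71284185e-03, -3.07172248e-04, -9.99998486e-01]]), 'force': array([ 0.41232797, -0.27829306, -0.24101116]), 'moment': array([ 0.0080853 , -0.06230875,  0.01784692]), 'opening': 0.9992135140752157}
```

View pics/top0.png

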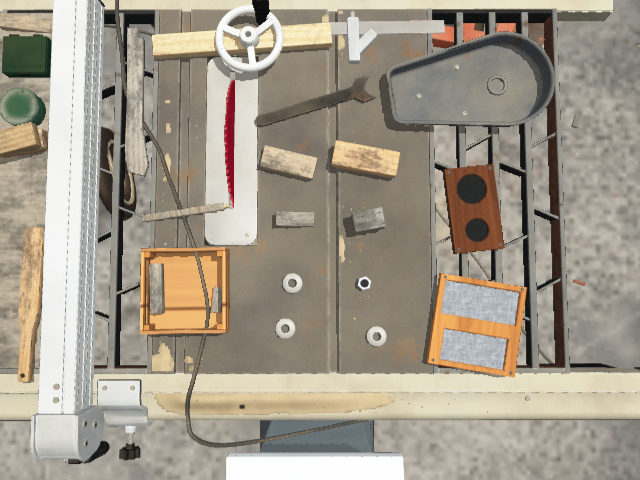

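View pics/scene0.png

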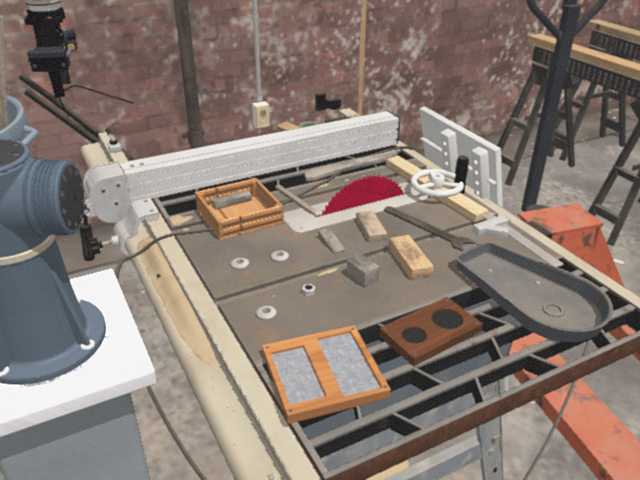

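View pics/wrist0.png

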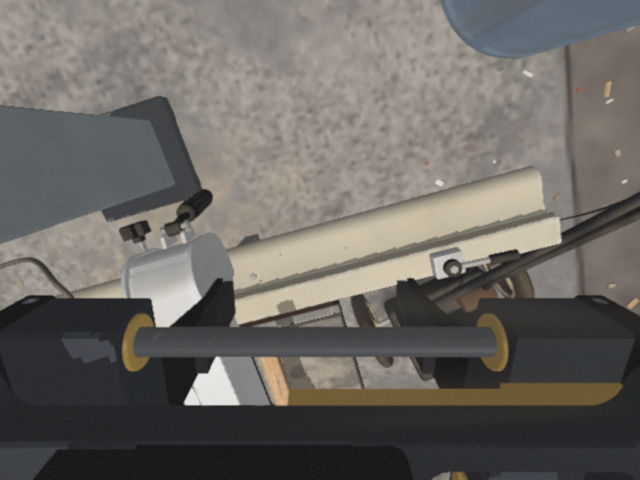

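```bash
cat > h.py <<'E'
import numpy as np, cv2
from rig import read_state, capture, bot
def p2w(c,u,v,z):
    K,R,t=np.array(c["camera_matrix"]),np.array(c["R"]),np.array(c["t"])
    d=R.T@np.linalg.inv(K)@np.array([u,v,1.]); o=-R.T@t
    return o+d*(z-o[2])/d[2]
def w2p(c,X):
    K,R,t=np.array(c["camera_matrix"]),np.array(c["R"]),np.array(c["t"])
    q=K@(R@np.array(X)+t); return q[:2]/q[2]
def crop(c,name,x0,y0,w,h,s):
    im=c["pixels"][y0:y0+h,x0:x0+w,::-1]
    im=cv2.resize(im,None,fx=s,fy=s,interpolation=cv2.INTER_CUBIC)
    cv2.imwrite(f"pics/{name}.png",im)
E
python3 - <<'E'
from h import *
c=capture("top")
crop(c,"a1",250,130,160,110,5)
crop(c,"a2",260,260,140,90,5)
crop(c,"a3",420,155,120,225,2.6)
crop(c,"a4",130,235,110,110,5)
E
```

```text
(no output)
```

View pics/a1.png

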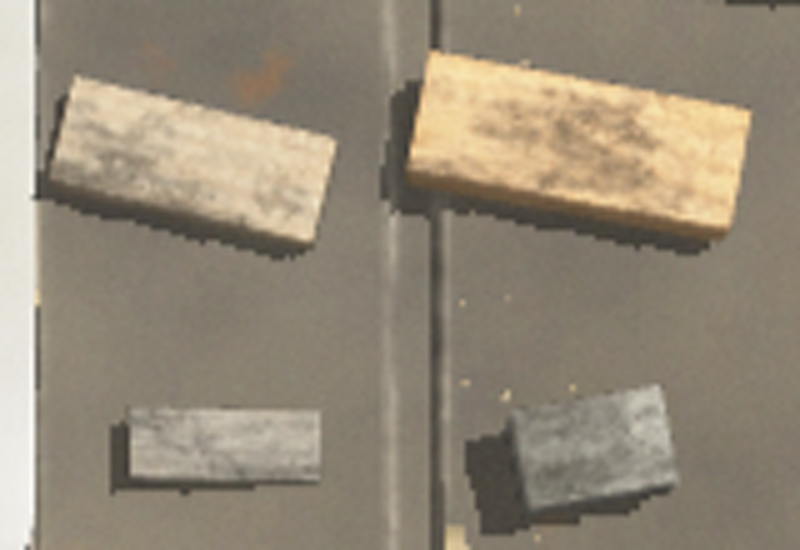

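View pics/a2.png

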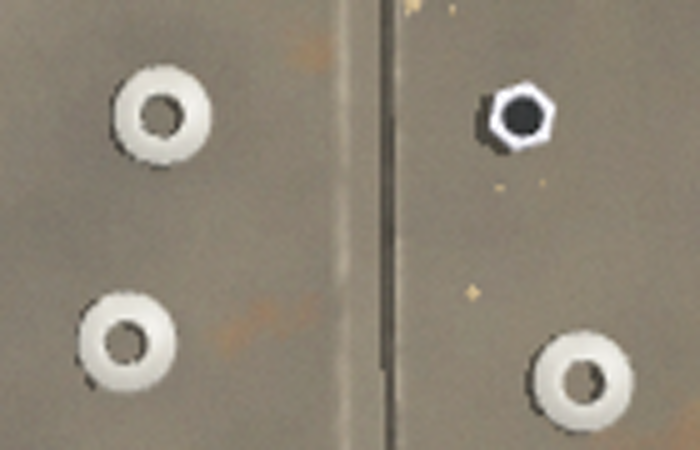

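View pics/a3.png

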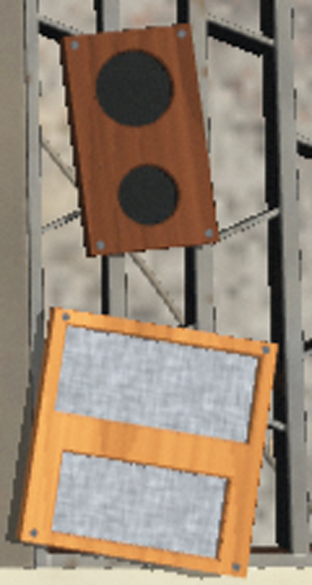

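View pics/a4.png

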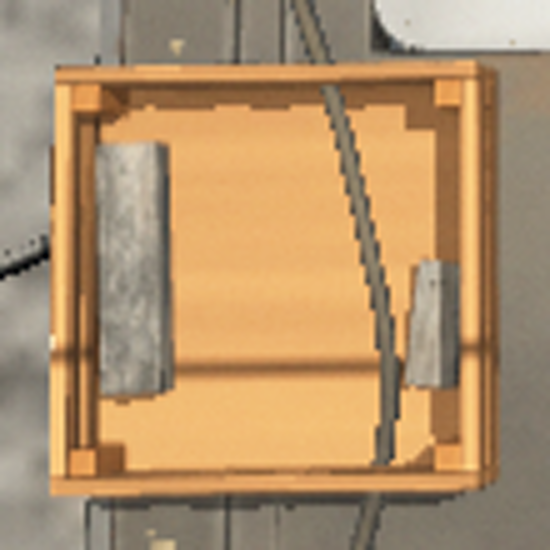

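```bash

python3 - <<'E'
from h import *
c=capture("top")
crop(c,"b1",425,265,110,115,5)
crop(c,"b2",435,158,75,100,6)
crop(c,"b3",350,272,28,24,24)
crop(c,"b4",270,268,44,30,16)
crop(capture("scene"),"b5",180,160,320,160,2.5)
E
```

```text
(no output)
```

View pics/b1.png

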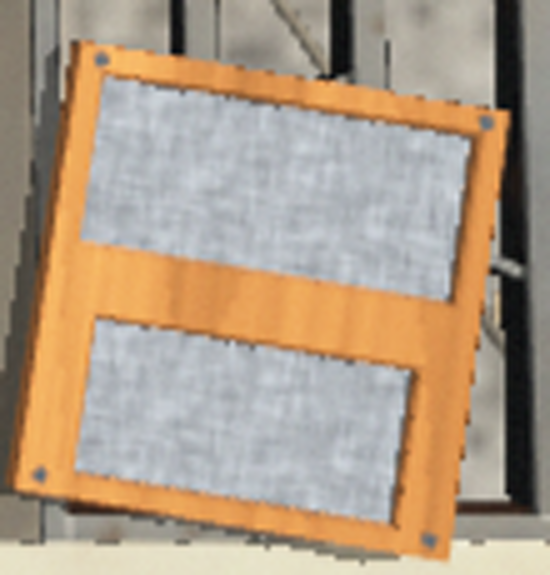

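View pics/b2.png

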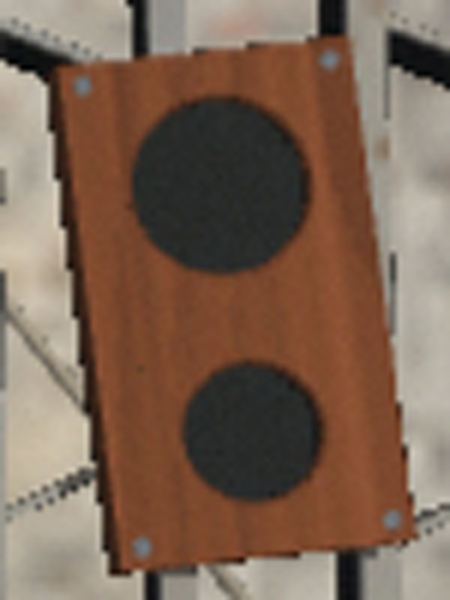

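View pics/b3.png

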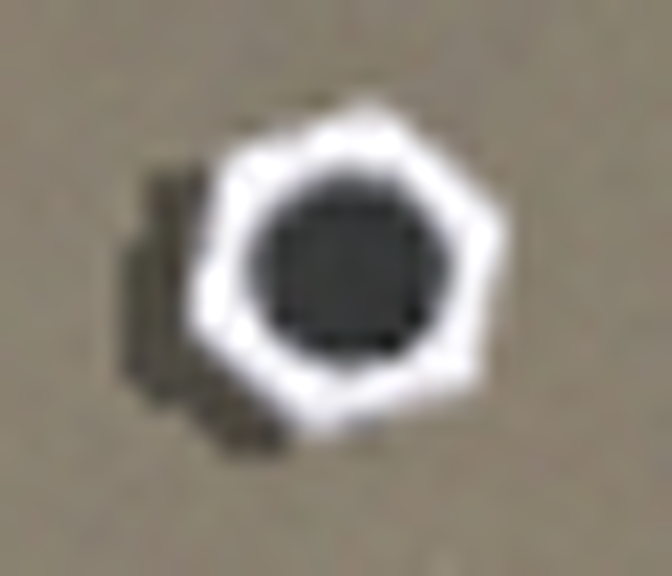

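View pics/b5.png

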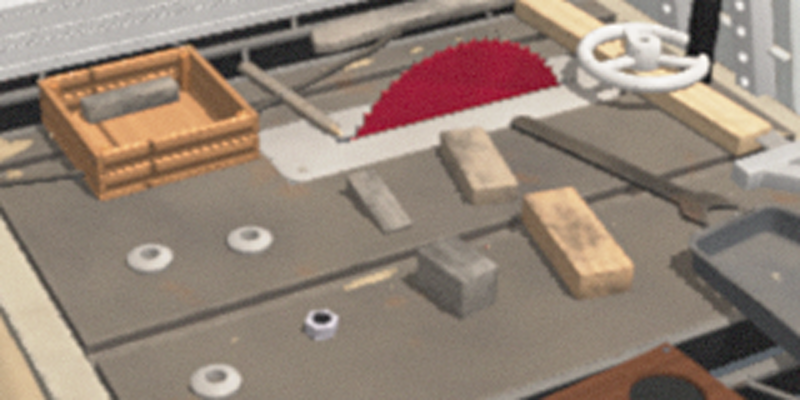

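```bash
cat > fit.py <<'E'
from h import *
from scipy.optimize import least_squares
c=capture("top")
def fit(name,pts,off,s,model,z,g):
    px=(np.array(pts)+.5)/s-.5+np.array(off)
    M=np.array(model)/1000
    def f(p):
        a=p[2]; R=np.array([[np.cos(a),-np.sin(a)],[np.sin(a),np.cos(a)]])
        return np.concatenate([w2p(c,[*(R@m+p[:2]),z])-q for m,q in zip(M,px)])
    w=p2w(c,*px.mean(0),z)
    r=least_squares(f,[w[0],w[1],np.radians(g)])
    print(name,r.x[:2].round(4),'yaw',np.degrees(r.x[2]).round(2),'rms px',np.sqrt((r.fun**2).mean()).round(2), 'resid',r.fun.reshape(-1,2).round(1).tolist())
    return r.x
def box(x,y): x/=2;y/=2; return [[x,y],[x,-y],[-x,-y],[-x,y]]  # TL,TR,BR,BL in image (image up=+x, left=+y)
fit('short',[(77,76),(336,140),(313,243),(50,178)],(250,130),5,box(40,100),.018,0)
fit('long',[(428,52),(751,110),(727,230),(408,172)],(250,130),5,box(45,120),.025,0)
fit('offcut',[(511,417),(660,385),(677,478),(528,506)],(250,130),5,box(36,55),.036,0)
fit('wedge',[(129,407),(321,408),(321,481),(129,479)],(250,130),5,box(26,70),.012,0)
fit('btray',[(80,44),(510,112),(447,560),(16,487)],(425,265),5,box(162,156),.018,0)
fit('crate',[(55,66),(478,66),(478,488),(52,488)],(130,235),5,box(150,150),.045,0)
# hardware tray: x axis from small pocket to large: image up
fit('hwtray',[(60,68),(347,38),(410,540),(118,573)],(435,158),6,box(156,90),.018,0)
for n,(u,v),o,s,z in [('large',(221,184),(435,158),6,.017),('small',(253,431),(435,158),6,.017),
  ('fl1',(162,115),(260,260),5,.006),('fl2',(127,342),(260,260),5,.006),('fl3',(583,381),(260,260),5,.006),('nut',(349,268),(350,272),24,.012)]:
    w=p2w(c,(u+.5)/s-.5+o[0],(v+.5)/s-.5+o[1],z); print(n,w.round(4),np.hypot(*w[:2]).round(3))
N=[(372,105),(505,220),(475,380),(315,435),(190,310),(225,150)]
W=np.array([p2w(c,(u+.5)/24-.5+350,(v+.5)/24-.5+272,.012)[:2] for u,v in N])
d=W-W.mean(0);print('nut',W.mean(0),np.degrees(np.arctan2(d[:,1],d[:,0]))%60,np.hypot(*d.T))
E
python3 fit.py
```

```text
short [0.6819 0.0479] yaw -14.01 rms px 0.3 resid [[-0.3, -0.2], [0.6, -0.1], [-0.0, 0.2], [-0.3, 0.2]]
long [ 0.687  -0.0927] yaw -10.48 rms px 0.29 resid [[-0.1, -0.0], [0.0, 0.1], [0.6, 0.0], [-0.5, -0.1]]
offcut [ 0.5735 -0.0966] yaw 11.01 rms px 0.59 resid [[-0.5, -1.0], [-0.1, -0.4], [0.5, 0.6], [0.1, 0.9]]
wedge [0.5775 0.0364] yaw -0.42 rms px 0.17 resid [[0.2, 0.2], [-0.0, 0.2], [-0.1, -0.3], [0.0, -0.1]]
btray [ 0.385  -0.2919] yaw -9.39 rms px 0.35 resid [[0.2, -0.6], [-0.2, -0.2], [0.3, 0.3], [-0.3, 0.5]]
crate [0.4476 0.2309] yaw 0.4 rms px 0.63 resid [[0.2, -0.4], [0.5, -1.0], [0.1, 0.4], [-0.7, 1.0]]
hwtray [ 0.5953 -0.2899] yaw 5.69 rms px 0.39 resid [[-0.6, -0.4], [0.3, -0.2], [0.5, 0.6], [-0.2, 0.0]]
large [ 0.6321 -0.2872  0.017 ] 0.694
small [ 0.5564 -0.2952  0.017 ] 0.63
fl1 [0.4602 0.0411 0.006 ] 0.462
fl2 [0.3781 0.0536 0.006 ] 0.382
fl3 [ 0.3639 -0.1117  0.006 ] 0.381
nut [ 0.4599 -0.09    0.012 ] 0.469
nut [ 0.46001372 -0.0898078 ] [50.78502977 46.31765465 48.33057232 48.82532544 45.35463996 46.15783332] [0.01235539 0.01247709 0.01286691 0.0129321  0.01233046 0.01271124]
```

```bash
cat > go.py <<'E'
import sys
from h import *
from scipy.spatial.transform import Rotation as Ro
x,y,z,yaw=map(float,sys.argv[1:5])
s=read_state(); R=s["tcp_rot"]; p=s["position"]
def T(a): a=np.radians(a); return np.array([[np.cos(a),np.sin(a),0],[np.sin(a),-np.cos(a),0],[0,0,-1]])
best=min((T(yaw),T(yaw+180)),key=lambda t:Ro.from_matrix(R.T@t).magnitude())
rv=Ro.from_matrix(R.T@best).as_rotvec()
d=np.array([x,y,z])-p
print("t",round(s["time_s"],2),"pos",p.round(4),"yaw",np.degrees(np.arctan2(R[1,0],R[0,0])).round(2),"open",round(s["opening"],3),"F",s["force"].round(1),"J",s["joint_positions"].round(0))
print("rotvec",rv.round(4),"| d cm in cur",(R.T@d*100).round(2),"| in final",(best.T@d*100).round(2))
E
python3 go.py .682 .048 .12 -14
python3 - <<'E'
from h import *
c=capture("scene");t=capture("top")
# blade apex: ray in scene intersect plane y=.155
K,R,tt=[np.array(c[k]) for k in("camera_matrix","R","t")]
d=R.T@np.linalg.inv(K)@np.array([373.6,176,1]);o=-R.T@tt
for Y in(.14,.155): print(o+d*(Y-o[1])/d[1])
print(p2w(t,232,80,0),p2w(t,232,205,0))
E
```

```text
t 0.35 pos [0.1701 0.6012 0.2223] yaw 74.2 open 0.997 F [ 0.3 -0.5  0.5] J [ 64.  30.  82.   0.  68. -10.]
rotvec [3.0000e-04 5.0000e-04 1.5393e+00] | d cm in cur [-39.28  64.32  10.24] | in final [63.05 41.29 10.23]
[0.74516188 0.14       0.0745732 ]
[0.75505937 0.155      0.06546364]
[0.8422285  0.15596792 0.        ] [0.60400633 0.15324664 0.        ]
```

```bash
python3 -m crank '[[[-2,3.3,0],[0,0,0]],[[-2.3,3.8,0],[0,0,0]],[[-2.3,3.8,0],[0,0,0]],[[-2.3,3.8,0],[0,0,0]],[[-2.3,3.8,0],[0,0,0]],[[-2.3,3.8,0],[0,0,0]],[[-2.3,3.8,0],[0,0,0]],[[-2.3,3.8,0],[0,0,0]],[[-2.3,3.8,0],[0,0,0]],[[-2.3,3.8,0],[0,0,0]],[[-2.3,3.8,0],[0,0,0]],[[-2.3,3.8,0],[0,0,0]]]' -1
python3 go.py .682 .048 .12 -14
```

```text
time_s: 1.65
position: [0.5309, 0.2144, 0.2228]
tcp_rot: [[0.273, 0.962, 0.0], [0.962, -0.273, 0.0], [0.0, 0.0, -1.0]]
force: [0.1, -0.0, 0.3]
opening: 1.002
t 1.65 pos [0.5309 0.2144 0.2228] yaw 74.18 open 1.002 F [ 0.1 -0.   0.3] J [ 11.  26.  90.   0.  64. -63.]
rotvec [ 0.0000e+00 -6.0000e-04  1.5391e+00] | d cm in cur [-11.89  19.06  10.28] | in final [18.68 12.49 10.28]
```

```bash
python3 -m crank '[[[0,0,0],[0,0,0.14]],[[0,0,0],[0,0,0.14]],[[0,0,0],[0,0,0.14]],[[0,0,0],[0,0,0.14]],[[0,0,0],[0,0,0.14]],[[0,0,0],[0,0,0.14]],[[0,0,0],[0,0,0.14]],[[0,0,0],[0,0,0.14]],[[0,0,0],[0,0,0.14]],[[0,0,0],[0,0,0.14]],[[0,0,0],[0,0,0.14]]]' -1
python3 go.py .682 .048 .12 -14
```

```text
time_s: 2.75
position: [0.5298, 0.2159, 0.2227]
tcp_rot: [[0.969, -0.248, 0.0], [-0.248, -0.969, 0.0], [0.0, -0.0, -1.0]]
force: [-0.7, -0.1, -1.0]
opening: 1.0
t 2.75 pos [0.5298 0.2159 0.2227] yaw -14.37 open 1.0 F [-0.7 -0.1 -1. ] J [11. 26. 90.  0. 64. 25.]
rotvec [-0.0001 -0.0002 -0.0064] | d cm in cur [18.91 12.49 10.27] | in final [18.83 12.61 10.27]
```

```bash
python3 -m crank '[[[3.2,2.1,0],[0,0,-0.006]],[[3.7,2.5,0],[0,0,0]],[[3.7,2.5,2],[0,0,0]],[[3.7,2.5,3],[0,0,0]],[[3,2,3],[0,0,0]],[[1.53,1.01,2.27],[0,0,0]],[[0,0,0],[0,0,0]],[[0,0,0],[0,0,0]]]' -1
python3 go.py .682 .048 .008 -14
python3 - <<'E'
from h import *
c=capture("wrist");cv2.imwrite("pics/w1.png",c["pixels"][:,:,::-1])
c=capture("top");crop(c,"t1",200,80,260,195,3)
E
```

```text
time_s: 3.55
position: [0.68, 0.051, 0.1214]
tcp_rot: [[0.971, -0.237, -0.002], [-0.237, -0.971, 0.001], [-0.002, -0.0, -1.0]]
force: [0.6, 0.7, -0.2]
opening: 1.0
t 3.55 pos [0.68   0.051  0.1214] yaw -13.74 open 1.0 F [ 0.6  0.7 -0.2] J [-5. 41. 78.  0. 61.  9.]
rotvec [-0.0002  0.002   0.0046] | d cm in cur [ 0.29  0.25 11.34] | in final [ 0.27  0.24 11.34]
```

View pics/w1.png

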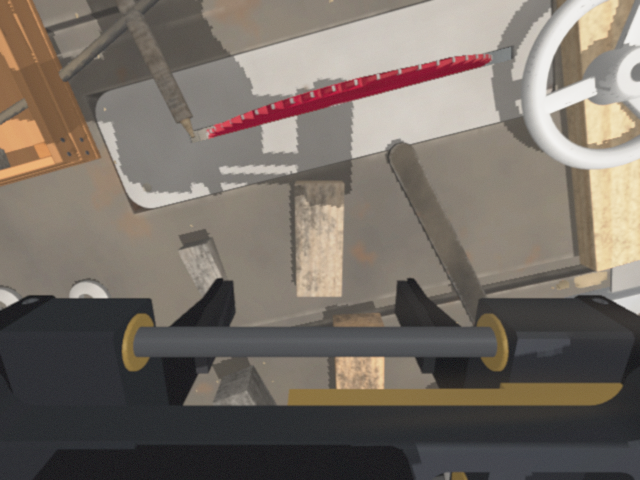

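View pics/t1.png

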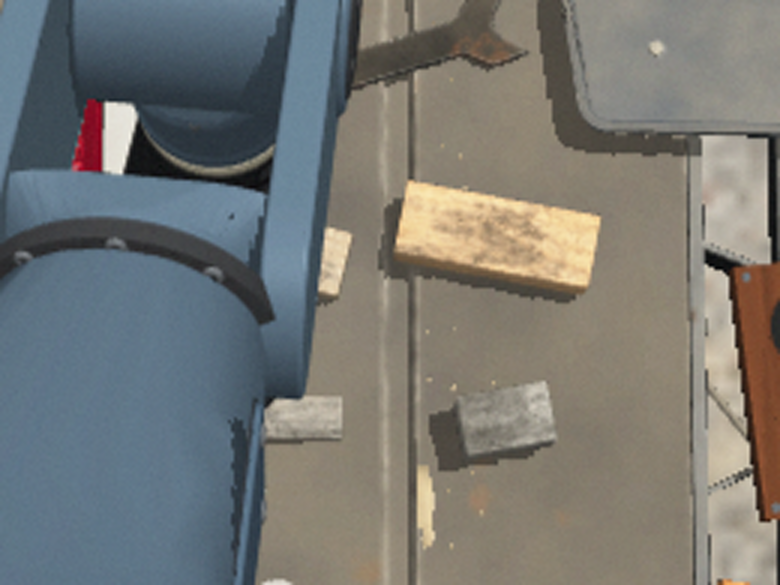

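```bash
python3 -m crank '[[[0.27,0.24,2],[0,0,0.0046]],[[0,0,3],[0,0,0]],[[0,0,2.7],[0,0,0]],[[0,0,1.5],[0,0,0]],[[0,0,0.5],[0,0,0]],[[0,0,0],[0,0,0]],[[0,0,0],[0,0,0]]]' -1
python3 go.py .682 .048 .009 -14
```

```text
time_s: 4.35
position: [0.6838, 0.0482, 0.0266]
tcp_rot: [[0.971, -0.241, 0.003], [-0.241, -0.971, -0.0], [0.003, -0.0, -1.0]]
force: [0.2, -0.0, 0.2]
opening: 1.0
t 4.35 pos [0.6838 0.0482 0.0266] yaw -13.93 open 1.0 F [ 0.2 -0.   0.2] J [-5. 48. 80.  0. 51.  9.]
rotvec [-0.0005 -0.0029  0.0011] | d cm in cur [-0.18  0.06  1.76] | in final [-0.17  0.06  1.76]
```

```bash
python3 -m crank '[[[-0.1,0,1],[0,0,0]],[[0,0,0.6],[0,0,0]],[[0,0,0],[0,0,0]],[[0,0,0],[0,0,0]]]' -1
python3 go.py .682 .048 .009 -14
```

```text
time_s: 4.75
position: [0.6815, 0.0482, 0.0087]
tcp_rot: [[0.97, -0.241, -0.001], [-0.241, -0.97, 0.0], [-0.001, 0.0, -1.0]]
force: [0.1, 0.1, -0.6]
opening: 1.003
t 4.75 pos [0.6815 0.0482 0.0087] yaw -13.96 open 1.003 F [ 0.1  0.1 -0.6] J [-5. 50. 80.  0. 50.  9.]
rotvec [0.0001 0.0006 0.0006] | d cm in cur [ 0.06  0.01 -0.03] | in final [ 0.06  0.01 -0.03]
```

```bash
python3 - <<'E'
from h import *
c=capture("wrist");cv2.imwrite("pics/w2.png",c["pixels"][:,:,::-1])
E
```

```text
(no output)
```

View pics/w2.png

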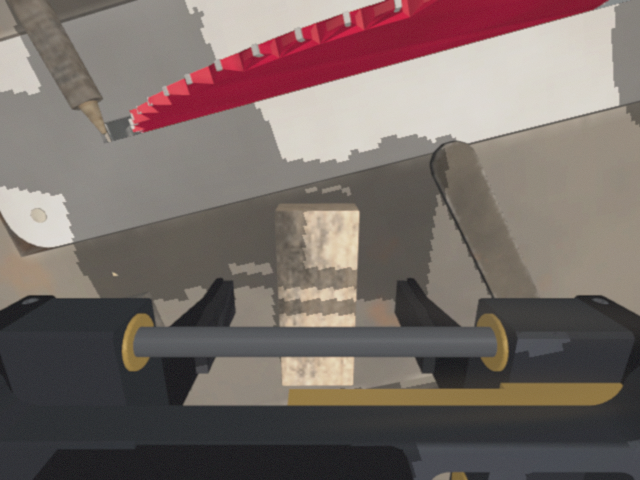

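The block (cols 277–358) is centred between the fingertips (about 232 and 398). Closing.

```bash
python3 -m crank '[[[0,0,0],[0,0,0]],[[0,0,0],[0,0,0]],[[0,0,0],[0,0,0]],[[0,0,0],[0,0,0]],[[0,0,0],[0,0,0]],[[0,0,0],[0,0,0]]]' 1
python3 -m crank '[[[0,0,-0.5],[0,0,0]],[[0,0,-1.5],[0,0,0]],[[0,0,-3],[0,0,0]],[[0,0,-3],[0,0,0]],[[0,0,-1.5],[0,0,0]],[[0,0,0],[0,0,0]]]' 1
python3 go.py .3416 -.2847 .11 -9.4
```

```text
time_s: 5.4
position: [0.6817, 0.0482, 0.009]
tcp_rot: [[0.97, -0.241, -0.0], [-0.241, -0.97, -0.0], [-0.0, 0.0, -1.0]]
force: [-1.0, 0.8, -0.6]
opening: 0.541
time_s: 6.0
position: [0.6839, 0.0481, 0.1077]
tcp_rot: [[0.97, -0.241, 0.007], [-0.241, -0.97, -0.001], [0.007, -0.001, -1.0]]
force: [0.8, -1.0, -1.6]
opening: 0.454
t 6.0 pos [0.6839 0.0481 0.1077] yaw -13.96 open 0.454 F [ 0.8 -1.  -1.6] J [-5. 42. 78.  0. 59.  9.]
rotvec [-0.0008 -0.0069 -0.0795] | d cm in cur [-25.19  40.55  -0.44] | in final [-28.34  38.42  -0.23]
```

```bash
python3 - <<'E'
from h import *
c=capture("wrist");crop(c,"w3",180,180,280,220,2.8)
c=capture("scene");crop(c,"s3",280,130,200,150,4)
E
```

```text
(no output)
```

View pics/w3.png

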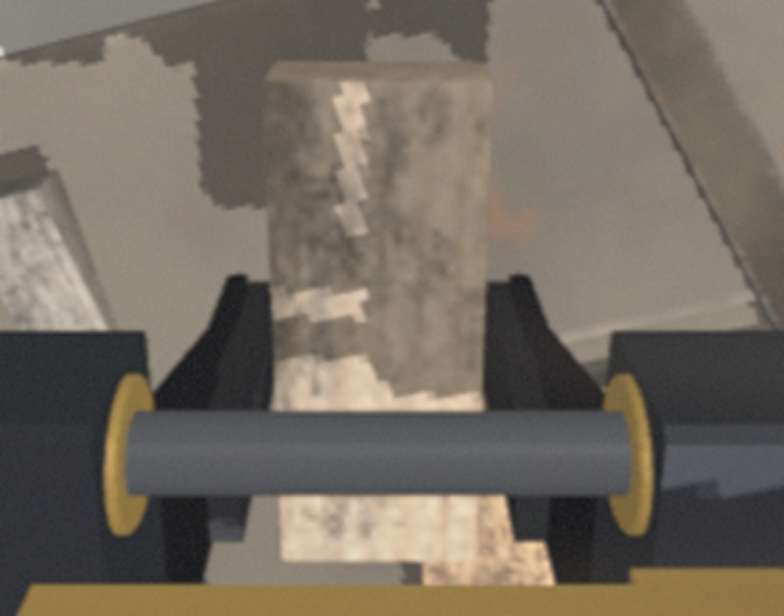

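View pics/s3.png

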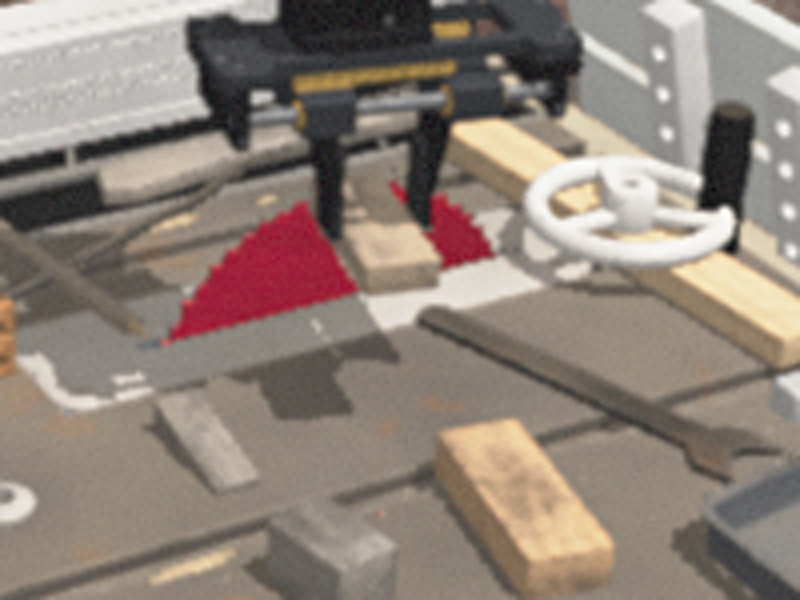

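```bash
python3 -m crank '[[[-1.2,2,0],[0,0,0]],[[-2.2,3.5,0],[0,0,0]],[[-2.4,3.9,0],[0,0,0]],[[-2.4,3.9,0],[0,0,0]],[[-2.4,3.9,0],[0,0,0]],[[-2.4,3.9,0],[0,0,0]],[[-2.4,3.9,0],[0,0,0]],[[-2.4,3.9,0],[0,0,0]],[[-2.4,3.9,0],[0,0,0]],[[-2,3.3,0],[0,0,0]],[[-1.6,2.5,0],[0,0,0]],[[-1,1.6,0],[0,0,-0.04]]]' 1
python3 -m crank '[[[0,0,0],[0,0,-0.04]],[[0,0,0],[0,0,0]],[[0,0,0],[0,0,0]]]' 1
python3 go.py .3416 -.2847 .07 -9.4
python3 - <<'E'
from h import *
c=capture("wrist");cv2.imwrite("pics/w4.png",c["pixels"][:,:,::-1])
c=capture("top");crop(c,"t4",380,240,160,140,5)
E
```

```text
time_s: 7.3
position: [0.3417, -0.2825, 0.1027]
tcp_rot: [[0.979, -0.203, -0.002], [-0.203, -0.979, 0.003], [-0.003, -0.002, -1.0]]
force: [-0.8, 0.2, -0.1]
opening: 0.451
time_s: 7.6
position: [0.3435, -0.2813, 0.1031]
tcp_rot: [[0.986, -0.164, -0.001], [-0.164, -0.986, 0.002], [-0.002, -0.002, -1.0]]
force: [0.1, -0.3, -0.9]
opening: 0.45
t 7.6 pos [ 0.3435 -0.2813  0.1031] yaw -9.43 open 0.45 F [ 0.1 -0.3 -0.9] J [-54.  29. 114.   0.  37. -44.]
rotvec [-0.0017  0.0017 -0.0005] | d cm in cur [-0.13  0.37  3.31] | in final [-0.13  0.36  3.31]
```

View pics/w4.png

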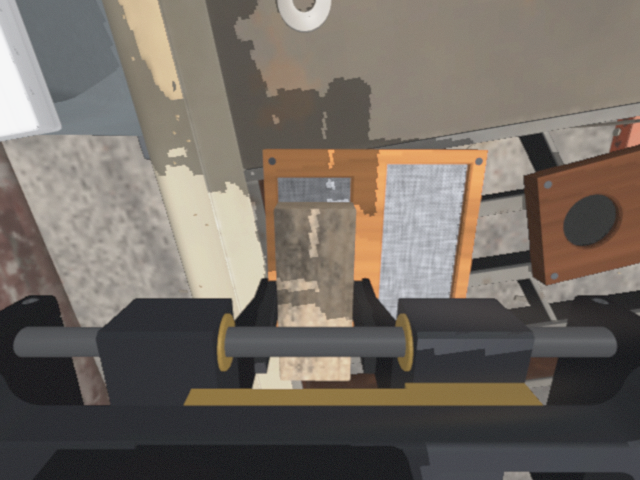

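View pics/t4.png

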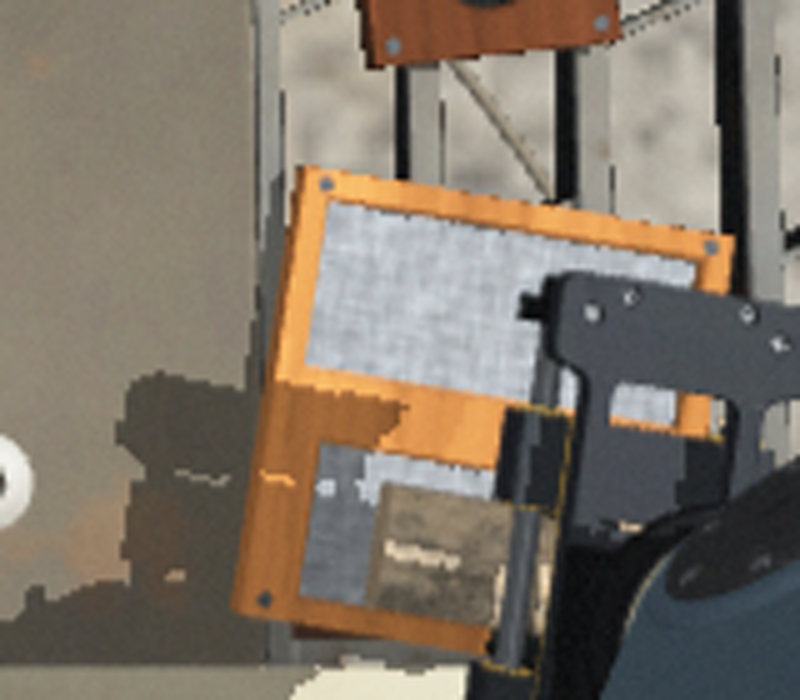

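```bash
python3 -m crank '[[[-0.13,0.36,2],[0,0,0]],[[0,0,2.5],[0,0,0]],[[0,0,2],[0,0,0]],[[0,0,0.6],[0,0,0]],[[0,0,0],[0,0,0]],[[0,0,0],[0,0,0]]]' 1
python3 go.py .3416 -.2847 .022 -9.4
python3 - <<'E'
from h import *
c=capture("wrist");crop(c,"w5",230,130,270,200,2.8)
E
```

```text
time_s: 8.3
position: [0.3425, -0.2855, 0.0334]
tcp_rot: [[0.987, -0.162, 0.0], [-0.162, -0.987, -0.001], [0.0, 0.0, -1.0]]
force: [0.6, -0.6, 0.1]
opening: 0.45
t 8.3 pos [ 0.3425 -0.2855  0.0334] yaw -9.34 open 0.45 F [ 0.6 -0.6  0.1] J [-54.  38. 116.  -0.  27. -45.]
rotvec [ 0.0005 -0.0004  0.001 ] | d cm in cur [-0.1  -0.06  1.14] | in final [-0.1  -0.06  1.14]
```

View pics/w5.png

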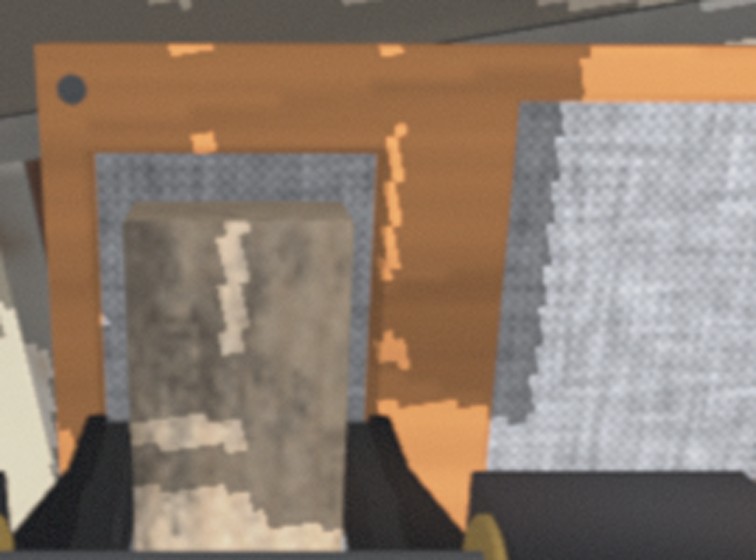

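```bash
python3 -m crank '[[[-0.1,-0.05,0.4],[0,0,0]],[[0,0,0.3],[0,0,0]],[[0,0,0],[0,0,0]],[[0,0,0],[0,0,0]]]' 1
python3 go.py .3416 -.2847 .022 -9.4
```

```text
time_s: 8.75
position: [0.3412, -0.2848, 0.026]
tcp_rot: [[0.987, -0.163, 0.0], [-0.163, -0.987, -0.0], [0.0, 0.0, -1.0]]
force: [0.2, 0.6, -0.6]
opening: 0.453
t 8.75 pos [ 0.3412 -0.2848  0.026 ] yaw -9.38 open 0.453 F [ 0.2  0.6 -0.6] J [-54.  39. 116.  -0.  25. -45.]
rotvec [ 0.     -0.      0.0004] | d cm in cur [ 0.04 -0.01  0.4 ] | in final [ 0.04 -0.01  0.4 ]
```

```bash
python3 -m crank '[[[0,0,0.2],[0,0,0]],[[0,0,0],[0,0,0]],[[0,0,0.2],[0,0,0]],[[0,0,0],[0,0,0]]]' 1
python3 go.py .3416 -.2847 .022 -9.4
```

```text
time_s: 9.15
position: [0.3415, -0.285, 0.0241]
tcp_rot: [[0.987, -0.162, 0.001], [-0.162, -0.987, -0.002], [0.002, 0.002, -1.0]]
force: [-1.6, 2.4, 23.9]
opening: 0.452
t 9.15 pos [ 0.3415 -0.285   0.0241] yaw -9.35 open 0.452 F [-1.6  2.4 23.9] J [-54.  39. 116.  -0.  25. -45.]
rotvec [ 0.0017 -0.0016  0.0009] | d cm in cur [ 0.01 -0.04  0.21] | in final [ 0.01 -0.04  0.21]
```

```bash
python3 -m crank '[[[0,0,-0.15],[0,0,0]],[[0,0,0],[0,0,0]],[[0,0,0],[0,0,0]],[[0,0,0],[0,0,0]],[[0,0,-0.5],[0,0,0]],[[0,0,-2],[0,0,0]],[[0,0,-4],[0,0,0]],[[0,0,-4],[0,0,0]],[[0,0,-1],[0,0,0]],[[0,0,0],[0,0,0]]]' -0.2
python3 go.py .687 -.0927 .12 -10.5
python3 - <<'E'
from h import *
c=capture("wrist");crop(c,"w6",200,100,300,220,2.6)
E
```

```text
time_s: 10.15
position: [0.3419, -0.2856, 0.14]
tcp_rot: [[0.987, -0.163, 0.003], [-0.163, -0.987, -0.004], [0.003, 0.003, -1.0]]
force: [0.3, 0.4, -0.1]
opening: 0.604
t 10.15 pos [ 0.3419 -0.2856  0.14  ] yaw -9.36 open 0.604 F [ 0.3  0.4 -0.1] J [-54.  25. 112.  -0.  43. -45.]
rotvec [ 0.003  -0.0031  0.0198] | d cm in cur [ 30.9  -24.65   2.02] | in final [ 30.41 -25.26   2.  ]
```

View pics/w6.png

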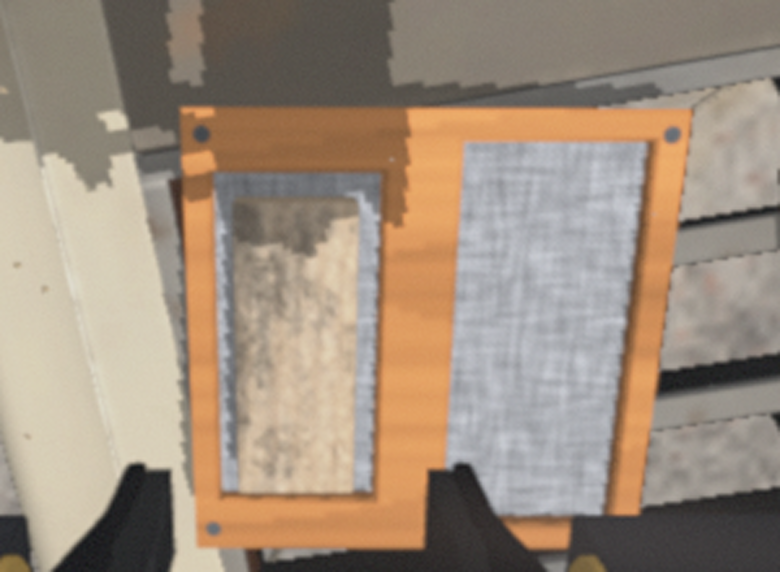

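```bash
python3 -m crank '[[[1.5,-1.2,0],[0,0,0.02]],[[3,-2.5,0],[0,0,0]],[[3.7,-3,0],[0,0,0]],[[3.7,-3,0],[0,0,0]],[[3.7,-3,0],[0,0,0]],[[3.7,-3,0],[0,0,0]],[[3.7,-3.1,0],[0,0,0]],[[3.3,-2.8,0],[0,0,0]],[[2.5,-2,1],[0,0,0]],[[1.3,-1.1,1],[0,0,0]],[[0,0,0],[0,0,0]],[[0,0,0],[0,0,0]]]' -1
python3 go.py .687 -.0927 .009 -10.5
python3 - <<'E'
from h import *
c=capture("top");crop(c,"t6",425,265,110,115,5)
E
```

```text
time_s: 11.4
position: [0.6803, -0.096, 0.1155]
tcp_rot: [[0.983, -0.182, -0.005], [-0.182, -0.983, 0.001], [-0.006, -0.0, -1.0]]
force: [0.9, 0.0, -0.6]
opening: 0.998
t 11.4 pos [ 0.6803 -0.096   0.1155] yaw -10.48 open 0.998 F [ 0.9  0.  -0.6] J [-17.  42.  77.  -0.  61.  -7.]
rotvec [-0.0002  0.0056  0.0004] | d cm in cur [ 0.66 -0.45 10.64] | in final [ 0.6  -0.45 10.65]
```

View pics/t6.png

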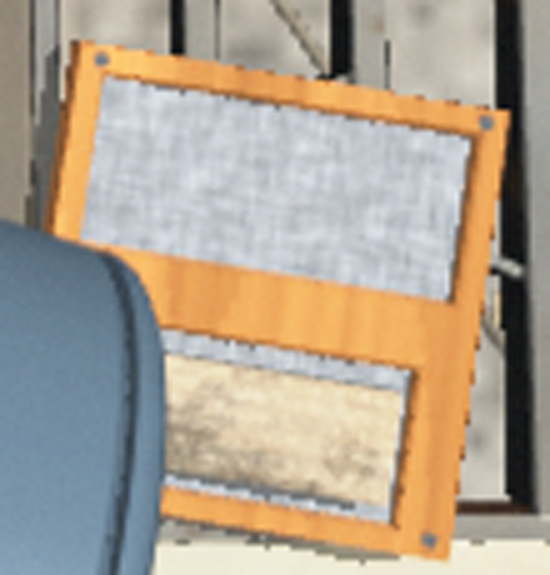

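```bash
python3 -m crank '[[[0.4,-0.45,2],[0,0,0]],[[0,0,3],[0,0,0]],[[0,0,2.7],[0,0,0]],[[0,0,1.5],[0,0,0]],[[0,0,0.5],[0,0,0]],[[0,0,0],[0,0,0]],[[0,0,0],[0,0,0]]]' -1
python3 go.py .687 -.0927 .009 -10.5
python3 - <<'E'
from h import *
c=capture("wrist");crop(c,"w7",180,150,280,250,2.4)
E
```

```text
time_s: 12.15
position: [0.6878, -0.0933, 0.0226]
tcp_rot: [[0.983, -0.183, 0.002], [-0.183, -0.983, -0.001], [0.002, 0.0, -1.0]]
force: [0.0, 0.8, -0.0]
opening: 1.002
t 12.15 pos [ 0.6878 -0.0933  0.0226] yaw -10.54 open 1.002 F [ 0.   0.8 -0. ] J [-17.  49.  79.   0.  52.  -6.]
rotvec [ 0.0002 -0.0022 -0.0006] | d cm in cur [-0.09 -0.04  1.36] | in final [-0.09 -0.04  1.36]
```

View pics/w7.png

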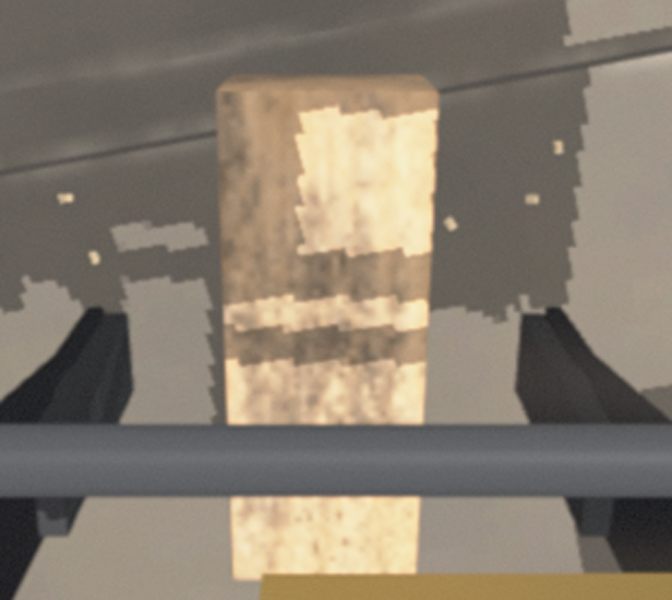

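Block is straight and centred (cols 228–425 between the tips at 130 and 518). Down and close.

```bash
python3 -m crank '[[[0,0,0.8],[0,0,0]],[[0,0,0.5],[0,0,0]],[[0,0,0],[0,0,0]],[[0,0,0],[0,0,0]]]' -1
python3 -m crank '[[[0,0,0],[0,0,0]],[[0,0,0],[0,0,0]],[[0,0,0],[0,0,0]],[[0,0,0],[0,0,0]],[[0,0,0],[0,0,0]],[[0,0,0],[0,0,0]],[[0,0,0],[0,0,0]],[[0,0,0],[0,0,0]]]' 1
python3 -m crank '[[[0,0,-0.5],[0,0,0]],[[0,0,-1.5],[0,0,0]],[[0,0,-3],[0,0,0]],[[0,0,-3],[0,0,0]],[[0,0,-1.5],[0,0,0]],[[0,0,0],[0,0,0]]]' 1
python3 go.py .4245 -.2984 .10 -9.4
```

```text
time_s: 12.6
position: [0.6867, -0.0927, 0.0082]
tcp_rot: [[0.983, -0.183, -0.0], [-0.183, -0.983, 0.0], [-0.0, -0.0, -1.0]]
force: [0.7, 0.2, 0.0]
opening: 1.0
time_s: 13.4
position: [0.687, -0.0929, 0.0085]
tcp_rot: [[0.983, -0.183, 0.0], [-0.183, -0.983, -0.0], [0.0, 0.0, -1.0]]
force: [0.2, 0.1, -0.6]
opening: 0.515
time_s: 14.0
position: [0.689, -0.0934, 0.1073]
tcp_rot: [[0.983, -0.183, 0.007], [-0.183, -0.983, -0.002], [0.007, 0.001, -1.0]]
force: [0.2, -1.0, -1.0]
opening: 0.516
t 14.0 pos [ 0.689  -0.0934  0.1073] yaw -10.52 open 0.516 F [ 0.2 -1.  -1. ] J [-17.  43.  77.   0.  60.  -6.]
rotvec [ 0.0008 -0.0068 -0.0195] | d cm in cur [-22.27  24.98   0.59] | in final [-22.75  24.54   0.73]
```

```bash
python3 -m crank '[[[-1.2,1.3,0],[0,0,0]],[[-2.4,2.7,0],[0,0,0]],[[-3,3.4,0],[0,0,0]],[[-3,3.4,0],[0,0,0]],[[-3,3.4,0],[0,0,0]],[[-3,3.4,0],[0,0,0]],[[-2.8,3.1,0],[0,0,0]],[[-2,2.3,0],[0,0,0]],[[-1.2,1.3,0],[0,0,0]],[[0,0,0],[0,0,-0.02]],[[0,0,0],[0,0,0]],[[0,0,0],[0,0,0]]]' 1
python3 go.py .4245 -.2984 .04 -9.4
```

```text
time_s: 15.2
position: [0.4306, -0.2916, 0.103]
tcp_rot: [[0.987, -0.162, -0.0], [-0.162, -0.987, 0.001], [-0.0, -0.001, -1.0]]
force: [0.2, -0.3, -0.2]
opening: 0.516
t 15.2 pos [ 0.4306 -0.2916  0.103 ] yaw -9.33 open 0.516 F [ 0.2 -0.3 -0.2] J [-46.  33. 103.   0.  44. -37.]
rotvec [-0.0006  0.0004  0.0012] | d cm in cur [-0.48  0.77  6.3 ] | in final [-0.49  0.77  6.3 ]
```

```bash
python3 -m crank '[[[-0.48,0.77,1],[0,0,0]],[[0,0,2],[0,0,0]],[[0,0,2],[0,0,0]],[[0,0,1],[0,0,0]],[[0,0,0.4],[0,0,0]],[[0,0,0],[0,0,0]],[[0,0,0],[0,0,0]]]' 1
python3 go.py .4245 -.2984 .0205 -9.4
python3 - <<'E'
from h import *
c=capture("wrist");crop(c,"w8",180,120,300,230,2.6)
E
```

```text
time_s: 15.9
position: [0.4245, -0.2994, 0.0398]
tcp_rot: [[0.987, -0.163, 0.001], [-0.163, -0.987, -0.001], [0.001, 0.001, -1.0]]
force: [-0.3, -0.3, -0.8]
opening: 0.516
t 15.9 pos [ 0.4245 -0.2994  0.0398] yaw -9.36 open 0.516 F [-0.3 -0.3 -0.8] J [-48.  39. 105.   0.  36. -38.]
rotvec [ 0.0006 -0.0007  0.0007] | d cm in cur [-0.02 -0.1   1.93] | in final [-0.02 -0.1   1.93]
```

View pics/w8.png

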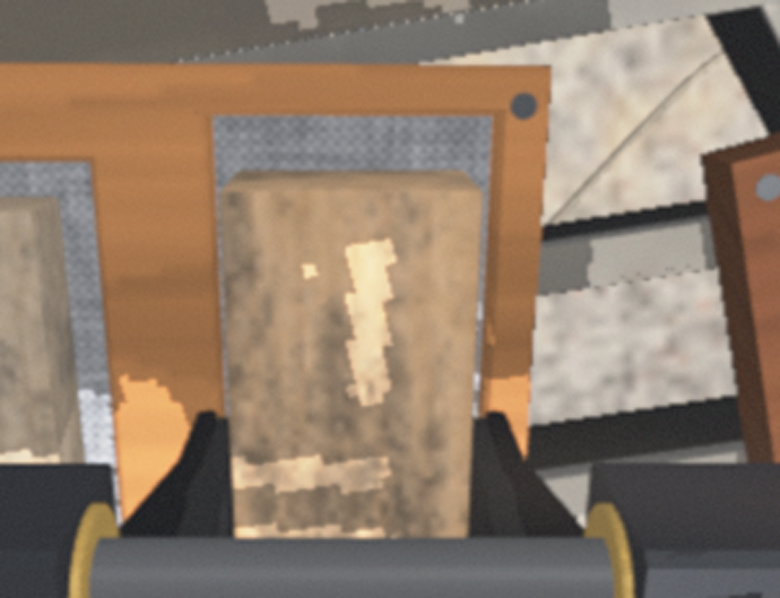

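Block sits over the bay, which shows evenly at left (~215) and right (~492). Lowering.

```bash
python3 -m crank '[[[0,-0.1,1],[0,0,0]],[[0,0,0.5],[0,0,0]],[[0,0,0.2],[0,0,0]],[[0,0,0],[0,0,0]],[[0,0,0],[0,0,0]]]' 1
python3 -m crank '[[[0,0,0.2],[0,0,0]],[[0,0,0],[0,0,0]],[[0,0,0.15],[0,0,0]],[[0,0,0],[0,0,0]]]' 1
```

```text
time_s: 16.45
position: [0.4243, -0.2982, 0.0224]
tcp_rot: [[0.987, -0.163, -0.0], [-0.163, -0.987, 0.0], [-0.0, -0.0, -1.0]]
force: [0.1, -0.2, -0.5]
opening: 0.514
time_s: 16.85
position: [0.4244, -0.2983, 0.0204]
tcp_rot: [[0.987, -0.163, 0.001], [-0.163, -0.987, -0.001], [0.001, 0.001, -1.0]]
force: [-1.1, 0.8, 10.4]
opening: 0.512
```

```bash
python3 -m crank '[[[0,0,-0.1],[0,0,0]],[[0,0,0],[0,0,0]],[[0,0,0],[0,0,0]],[[0,0,0],[0,0,0]],[[0,0,-0.5],[0,0,0]],[[0,0,-2],[0,0,0]],[[0,0,-4],[0,0,0]],[[0,0,-3],[0,0,0]],[[0,0,-1],[0,0,-0.117]],[[0,0,0],[0,0,-0.117]],[[0,0,0],[0,0,-0.117]],[[0,0,0],[0,0,-0.118]]]' -0.4
python3 go.py .46 -.09 .1 17.5
```

```text
time_s: 18.05
position: [0.4243, -0.2981, 0.1255]
tcp_rot: [[0.952, 0.305, 0.0], [0.305, -0.952, -0.0], [0.0, 0.0, -1.0]]
force: [0.3, -1.4, -0.7]
opening: 0.698
t 18.05 pos [ 0.4243 -0.2981  0.1255] yaw 17.78 open 0.698 F [ 0.3 -1.4 -0.7] J [-47.  30. 103.   0.  47. -65.]
rotvec [ 0.0004 -0.0002  0.0049] | d cm in cur [  9.76 -18.72   2.54] | in final [  9.66 -18.77   2.55]
```

```bash
python3 -m crank '[[[0.8,-1.5,0],[0,0,0]],[[1.8,-3.5,0],[0,0,0]],[[2,-4,0],[0,0,0]],[[2,-4,0],[0,0,0]],[[1.7,-3.2,1],[0,0,0]],[[1.2,-2,1],[0,0,0]],[[0.2,-0.5,0.5],[0,0,0]],[[0,0,0],[0,0,0]],[[0,0,0],[0,0,0]]]' -0.4
python3 go.py .46 -.09 .04 17.5
python3 - <<'E'
from h import *
c=capture("wrist");crop(c,"w9",180,150,280,250,2.4)
c=capture("top");crop(c,"t9",425,265,110,115,5)
E
```

```text
time_s: 18.95
position: [0.4607, -0.091, 0.1001]
tcp_rot: [[0.954, 0.3, 0.0], [0.3, -0.954, -0.0], [0.0, 0.0, -1.0]]
force: [1.0, 0.5, -0.1]
opening: 0.697
t 18.95 pos [ 0.4607 -0.091   0.1001] yaw 17.44 open 0.697 F [ 1.   0.5 -0.1] J [-25.  30. 110.  -0.  39. -42.]
rotvec [ 0.0004 -0.0001 -0.001 ] | d cm in cur [-0.04 -0.12  6.01] | in final [-0.03 -0.12  6.01]
```

View pics/w9.png

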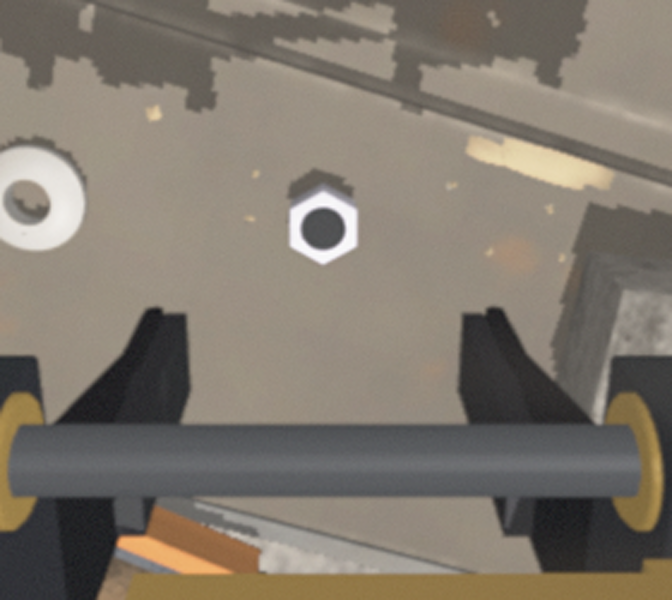

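View pics/t9.png

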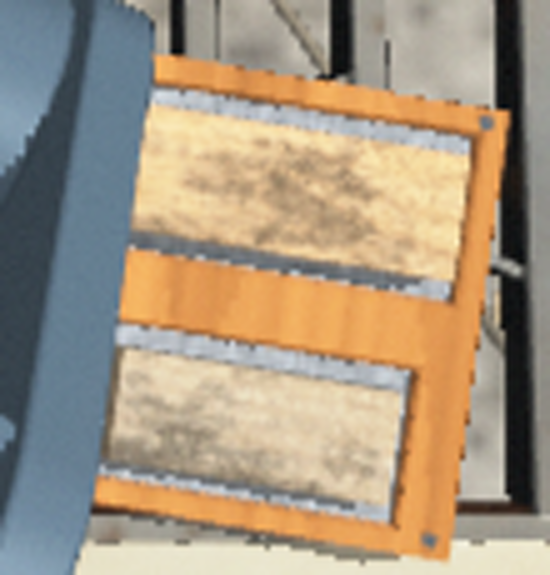

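```bash
python3 -m crank '[[[-0.03,-0.12,2],[0,0,0]],[[0,0,3],[0,0,0]],[[0,0,2.5],[0,0,0]],[[0,0,1.2],[0,0,0]],[[0,0,0.4],[0,0,0]],[[0,0,0],[0,0,0]],[[0,0,0],[0,0,0]]]' -0.4
python3 go.py .46 -.09 .0065 17.5
```

```text
time_s: 19.75
position: [0.4605, -0.0901, 0.0097]
tcp_rot: [[0.954, 0.3, 0.001], [0.3, -0.954, -0.001], [0.001, 0.001, -1.0]]
force: [0.7, -0.1, 1.0]
opening: 0.697
t 19.75 pos [ 0.4605 -0.0901  0.0097] yaw 17.47 open 0.697 F [ 0.7 -0.1  1. ] J [-25.  41. 113.  -0.  26. -42.]
rotvec [ 0.0011 -0.0012 -0.0005] | d cm in cur [-0.05 -0.02  0.32] | in final [-0.05 -0.02  0.32]
```

```bash
python3 -m crank '[[[-0.05,0,0.3],[0,0,0]],[[0,0,0],[0,0,0]],[[0,0,0],[0,0,0]],[[0,0,0],[0,0,0]]]' -0.4
python3 -m crank '[[[0,0,0],[0,0,0]],[[0,0,0],[0,0,0]],[[0,0,0],[0,0,0]],[[0,0,0],[0,0,0]],[[0,0,0],[0,0,0]],[[0,0,0],[0,0,0]],[[0,0,0],[0,0,0]],[[0,0,0],[0,0,0]]]' 1
python3 -m crank '[[[0,0,-0.5],[0,0,0]],[[0,0,-1.5],[0,0,0]],[[0,0,-3],[0,0,0]],[[0,0,-2],[0,0,0]],[[0,0,-0.5],[0,0,0]],[[0,0,0],[0,0,0]]]' 1
python3 go.py .5556 -.2939 .07 17.5
python3 - <<'E'
from h import *
c=capture("wrist");crop(c,"w10",180,150,280,250,2.4)
E
```

```text
time_s: 20.15
position: [0.4596, -0.0897, 0.0062]
tcp_rot: [[0.954, 0.301, 0.0], [0.301, -0.954, -0.0], [0.0, 0.0, -1.0]]
force: [-0.8, 0.5, 0.0]
opening: 0.698
time_s: 20.95
position: [0.4595, -0.0897, 0.006]
tcp_rot: [[0.954, 0.301, -0.0], [0.301, -0.954, 0.0], [-0.0, -0.0, -1.0]]
force: [-0.3, -0.6, -0.4]
opening: 0.242
time_s: 21.55
position: [0.4599, -0.0899, 0.0817]
tcp_rot: [[0.954, 0.301, 0.002], [0.301, -0.954, -0.001], [0.002, 0.001, -1.0]]
force: [-0.0, 0.6, -0.6]
opening: 0.247
t 21.55 pos [ 0.4599 -0.0899  0.0817] yaw 17.5 open 0.247 F [-0.   0.6 -0.6] J [-25.  32. 111.  -0.  36. -42.]
rotvec [ 0.0014 -0.0015 -0.    ] | d cm in cur [ 2.99 22.33  1.21] | in final [ 3.   22.33  1.17]
```

View pics/w10.png

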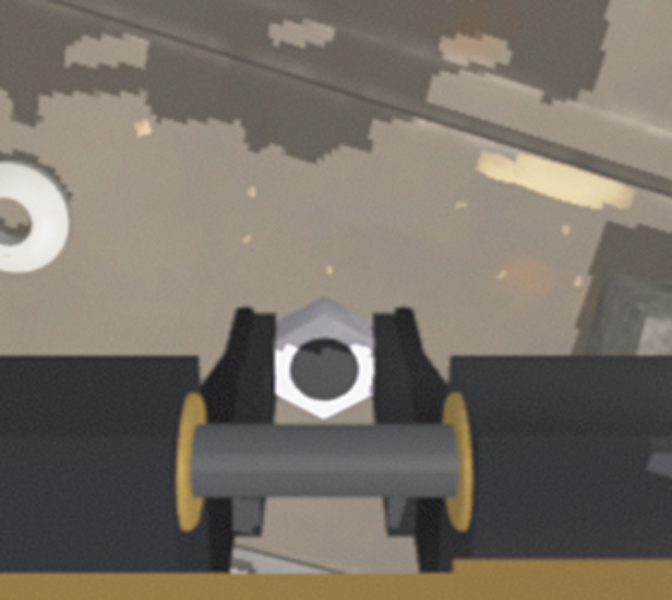

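```bash
python3 -m crank '[[[0.2,1.6,0],[0,0,0]],[[0.5,3.5,0],[0,0,0]],[[0.6,4.5,0],[0,0,0]],[[0.6,4.5,0],[0,0,0]],[[0.6,4,0],[0,0,0]],[[0.4,3,0],[0,0,0]],[[0.1,1.2,0],[0,0,0]],[[0,0,0],[0,0,0]],[[0,0,0],[0,0,0]],[[0,0,0],[0,0,0]]]' 1
python3 go.py .556 -.2945 .04 17.5
python3 - <<'E'
from h import *
c=capture("wrist");crop(c,"w11",180,150,280,250,2.4)
E
```

```text
time_s: 22.6
position: [0.5538, -0.2912, 0.0803]
tcp_rot: [[0.953, 0.302, -0.003], [0.302, -0.953, 0.002], [-0.002, -0.003, -1.0]]
force: [-0.8, 0.8, -0.5]
opening: 0.244
t 22.6 pos [ 0.5538 -0.2912  0.0803] yaw 17.56 open 0.244 F [-0.8  0.8 -0.5] J [-38.  41.  88.   0.  51. -56.]
rotvec [-0.003   0.0018  0.0011] | d cm in cur [0.12 0.39 4.03] | in final [0.11 0.38 4.03]
```

View pics/w11.png

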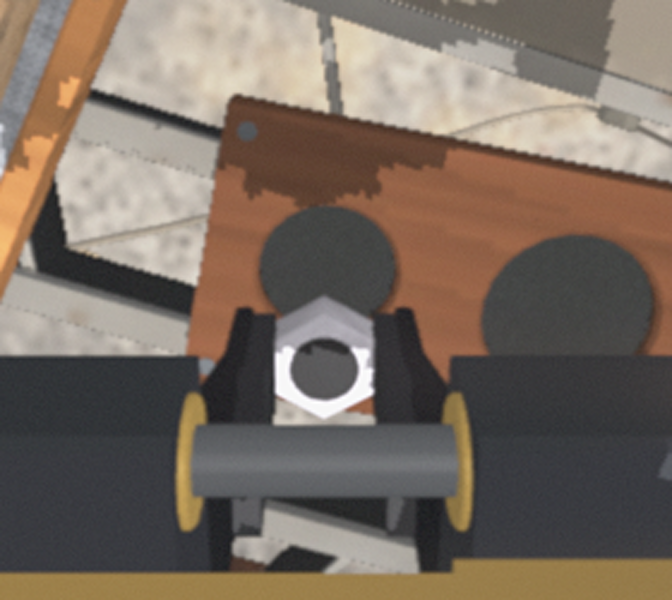

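```bash
python3 -m crank '[[[0.12,0.38,1],[0,0,0]],[[0,0,2],[0,0,0]],[[0,0,1.5],[0,0,0]],[[0,0,0.5],[0,0,0]],[[0,0,0],[0,0,0]],[[0,0,0],[0,0,0]]]' 1
python3 go.py .556 -.2945 .020 17.5
python3 - <<'E'
from h import *
c=capture("wrist");crop(c,"w12",180,150,280,250,2.4)
E
```

```text
time_s: 23.25
position: [0.5576, -0.2967, 0.0311]
tcp_rot: [[0.954, 0.301, 0.0], [0.301, -0.954, -0.0], [0.0, 0.0, -1.0]]
force: [-0.4, 0.7, 1.1]
opening: 0.244
t 23.25 pos [ 0.5576 -0.2967  0.0311] yaw 17.51 open 0.244 F [-0.4  0.7  1.1] J [-38.  45.  88.   0.  46. -56.]
rotvec [ 0.0003 -0.0002  0.0001] | d cm in cur [-0.09 -0.26  1.11] | in final [-0.09 -0.26  1.11]
```

View pics/w12.png

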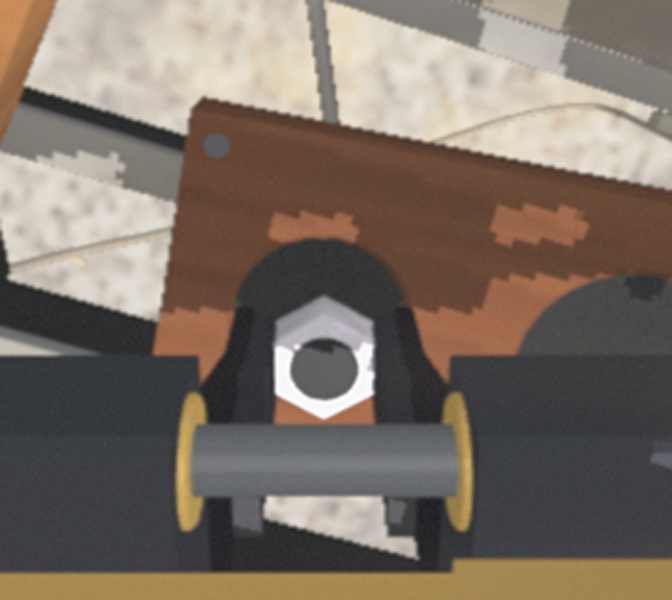

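```bash
python3 -m crank '[[[-0.05,-0.2,0.4],[0,0,0]],[[0,0,0.4],[0,0,0]],[[0,0,0],[0,0,0]],[[0,0,0],[0,0,0]]]' 1
python3 go.py .556 -.2945 .020 17.5
```

```text
time_s: 23.7
position: [0.5563, -0.2949, 0.0229]
tcp_rot: [[0.954, 0.301, -0.0], [0.301, -0.954, 0.0], [-0.0, -0.0, -1.0]]
force: [1.7, -0.2, 0.2]
opening: 0.241
t 23.7 pos [ 0.5563 -0.2949  0.0229] yaw 17.5 open 0.241 F [ 1.7 -0.2  0.2] J [-38.  46.  89.  -0.  45. -56.]
rotvec [-0.0001  0.0001 -0.    ] | d cm in cur [-0.01 -0.04  0.29] | in final [-0.01 -0.04  0.29]
```

```bash
python3 -m crank '[[[0,0,0.2],[0,0,0]],[[0,0,0],[0,0,0]],[[0,0,0],[0,0,0]]]' 1
python3 -m crank '[[[0,0,0.1],[0,0,0]],[[0,0,0],[0,0,0]],[[0,0,0],[0,0,0]]]' 1
```

```text
time_s: 24.0
position: [0.5563, -0.2949, 0.0209]
tcp_rot: [[0.954, 0.301, -0.0], [0.301, -0.954, 0.0], [-0.0, -0.0, -1.0]]
force: [-0.4, -0.5, -0.4]
opening: 0.243
time_s: 24.3
position: [0.5563, -0.2949, 0.0199]
tcp_rot: [[0.954, 0.301, -0.0], [0.301, -0.954, 0.0], [-0.0, -0.0, -1.0]]
force: [0.3, 0.4, -0.8]
opening: 0.244
```

```bash
python3 -m crank '[[[0,0,0],[0,0,0]],[[0,0,0],[0,0,0]],[[0,0,0],[0,0,0]],[[0,0,0],[0,0,0]],[[0,0,-0.5],[0,0,0]],[[0,0,-2],[0,0,0]],[[0,0,-4],[0,0,0]],[[0,0,-2.5],[0,0,0]],[[0,0,-0.5],[0,0,0]],[[0,0,0],[0,0,0]]]' 0
python3 - <<'E'
from h import *
c=capture("wrist");crop(c,"w13",180,150,280,250,2.4)
E
python3 go.py .4602 .0411 .1 17.5
```

```text
time_s: 25.3
position: [0.5568, -0.2952, 0.1162]
tcp_rot: [[0.954, 0.301, 0.002], [0.301, -0.954, -0.002], [0.001, 0.002, -1.0]]
force: [-0.4, -1.0, 0.6]
opening: 0.498
t 25.35 pos [ 0.556  -0.2947  0.1148] yaw 17.5 open 0.5 F [-1.3 -0.6 -0.3] J [-38.  38.  87.  -0.  55. -56.]
rotvec [-0.0003  0.0002 -0.    ] | d cm in cur [  0.96 -34.9    1.49] | in final [  0.96 -34.9    1.48]
```

View pics/w13.png

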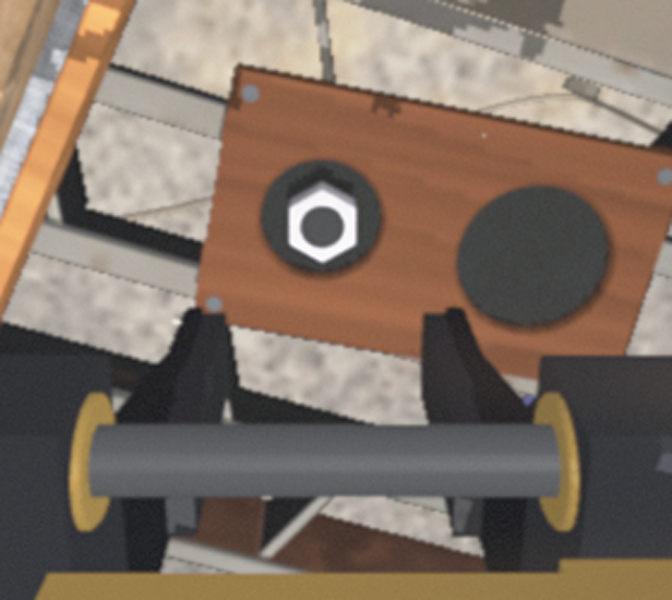

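```bash
python3 -m crank '[[[0,-1.5,0],[0,0,0]],[[0.1,-3,0],[0,0,0]],[[0.1,-4,0],[0,0,0]],[[0.1,-4.4,0],[0,0,0]],[[0.1,-4.4,0],[0,0,0]],[[0.1,-4.4,0],[0,0,0]],[[0.1,-4.4,0],[0,0,0]],[[0.1,-4,0.5],[0,0,0]],[[0.1,-2.9,0.5],[0,0,0]],[[0.1,-1.6,0.5],[0,0,0]],[[0,0,0],[0,0,0]],[[0,0,0],[0,0,0]]]' -0.4
python3 go.py .4602 .0411 .04 17.5
python3 - <<'E'
from h import *
c=capture("wrist");crop(c,"w14",180,150,280,250,2.4)
f=p=w2p(c,[.4602,.0411,.006]);print(f,(f-[180,150])*2.4)
E
```

```text
time_s: 26.55
position: [0.46, 0.0382, 0.0993]
tcp_rot: [[0.953, 0.302, -0.002], [0.302, -0.953, 0.0], [-0.002, -0.001, -1.0]]
force: [0.7, -0.6, 0.3]
opening: 0.702
t 26.55 pos [0.46   0.0382 0.0993] yaw 17.57 open 0.702 F [ 0.7 -0.6  0.3] J [ -9.  30. 112.  -0.  38. -27.]
rotvec [-0.0007  0.0018  0.0013] | d cm in cur [ 0.12 -0.27  5.93] | in final [ 0.11 -0.27  5.93]
[317.98690886 241.08682499] [331.16858126 218.60837997]
```

View pics/w14.png

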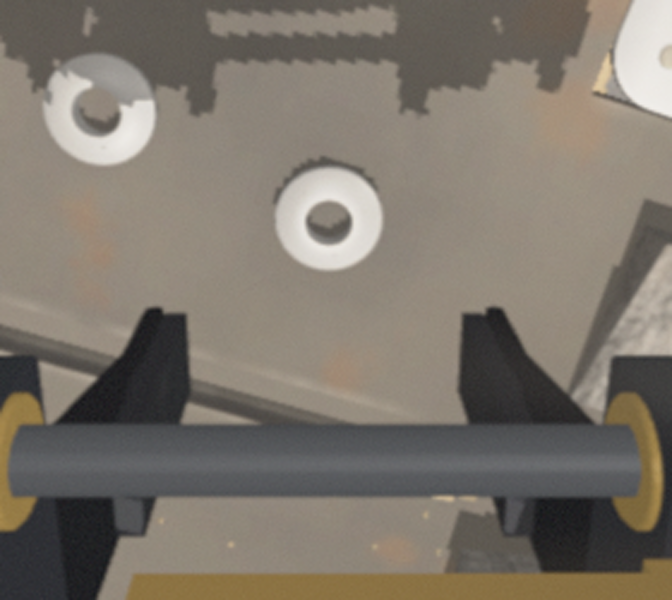

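```bash
python3 -m crank '[[[0.12,-0.27,2],[0,0,0]],[[0,0,3],[0,0,0]],[[0,0,2.3],[0,0,0]],[[0,0,1.3],[0,0,0]],[[0,0,0.5],[0,0,0]],[[0,0,0],[0,0,0]],[[0,0,0],[0,0,0]],[[0,0,0],[0,0,0]]]' -0.4
python3 go.py .4602 .0411 .0015 17.5
```

```text
time_s: 27.4
position: [0.4619, 0.0404, 0.0097]
tcp_rot: [[0.954, 0.3, 0.002], [0.3, -0.954, -0.0], [0.002, 0.001, -1.0]]
force: [0.4, -0.0, -0.0]
opening: 0.702
t 27.4 pos [0.4619 0.0404 0.0097] yaw 17.48 open 0.702 F [ 0.4 -0.  -0. ] J [ -9.  41. 114.  -0.  25. -26.]
rotvec [ 0.0008 -0.0015 -0.0003] | d cm in cur [-0.14 -0.12  0.82] | in final [-0.14 -0.12  0.82]
```

```bash
python3 -m crank '[[[-0.08,-0.06,0.4],[0,0,0]],[[0,0,0.3],[0,0,0]],[[0,0,0],[0,0,0]],[[0,0,0],[0,0,0]],[[0,0,0],[0,0,0]]]' -0.4
python3 go.py .4602 .0411 .0015 17.5
```

```text
time_s: 27.9
position: [0.4603, 0.0411, 0.002]
tcp_rot: [[0.954, 0.301, 0.0], [0.301, -0.954, -0.0], [0.0, 0.0, -1.0]]
force: [0.4, -1.0, -0.6]
opening: 0.7
t 27.9 pos [0.4603 0.0411 0.002 ] yaw 17.51 open 0.7 F [ 0.4 -1.  -0.6] J [ -9.  42. 114.  -0.  24. -26.]
rotvec [ 0.     -0.      0.0001] | d cm in cur [-0.01 -0.    0.05] | in final [-0.01 -0.    0.05]
```

```bash
python3 -m crank '[[[0,0,0.05],[0,0,0]],[[0,0,0],[0,0,0]],[[0,0,0],[0,0,0]],[[0,0,0],[0,0,0]],[[0,0,0],[0,0,0]],[[0,0,0],[0,0,0]],[[0,0,0],[0,0,0]],[[0,0,0],[0,0,0]]]' 1
python3 -m crank '[[[0,0,-0.5],[0,0,0]],[[0,0,-1.5],[0,0,0]],[[0,0,-3],[0,0,0]],[[0,0,-2],[0,0,0]],[[0,0,-0.5],[0,0,0]],[[0,0,0],[0,0,0]]]' 1
python3 go.py .6315 -.2868 .07 17.5
python3 - <<'E'
from h import *
c=capture("wrist");crop(c,"w15",180,150,280,250,2.4)
E
```

```text
time_s: 28.7
position: [0.4603, 0.0411, 0.0015]
tcp_rot: [[0.954, 0.301, 0.0], [0.301, -0.954, -0.0], [0.0, 0.0, -1.0]]
force: [-0.6, -0.3, 0.0]
opening: 0.381
time_s: 29.3
position: [0.4607, 0.041, 0.0772]
tcp_rot: [[0.954, 0.301, 0.002], [0.301, -0.954, -0.0], [0.002, 0.001, -1.0]]
force: [0.5, -0.4, -0.6]
opening: 0.391
t 29.3 pos [0.4607 0.041  0.0772] yaw 17.5 open 0.391 F [ 0.5 -0.4 -0.6] J [ -9.  33. 112.  -0.  35. -26.]
rotvec [ 0.0009 -0.0017  0.0001] | d cm in cur [ 6.43 36.4   0.76] | in final [ 6.44 36.4   0.72]
```

View pics/w15.png

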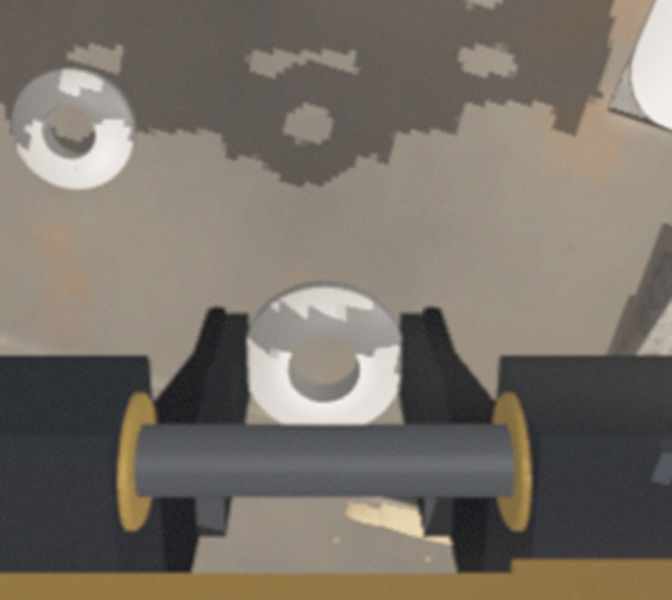

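```bash
python3 -m crank '[[[0.2,1.5,-0.5],[0,0,0]],[[0.5,3,-0.5],[0,0,0]],[[0.7,4,0],[0,0,0]],[[0.8,4.5,0],[0,0,0]],[[0.8,4.5,0],[0,0,0]],[[0.8,4.5,0],[0,0,0]],[[0.8,4.5,0],[0,0,0]],[[0.7,4,0],[0,0,0]],[[0.6,3,0],[0,0,0]],[[0.4,1.9,0],[0,0,0]],[[0,0,0],[0,0,0]],[[0,0,0],[0,0,0]]]' 1
python3 go.py .6315 -.2868 .05 17.5
```

```text
time_s: 30.55
position: [0.6254, -0.2778, 0.0849]
tcp_rot: [[0.954, 0.3, -0.003], [0.3, -0.954, 0.002], [-0.002, -0.003, -1.0]]
force: [-0.3, 0.7, -0.9]
opening: 0.385
t 30.55 pos [ 0.6254 -0.2778  0.0849] yaw 17.43 open 0.385 F [-0.3  0.7 -0.9] J [-33.  44.  79.   0.  58. -51.]
rotvec [-0.0028  0.002  -0.0012] | d cm in cur [0.31 1.05 3.49] | in final [0.31 1.04 3.49]
```

```bash
python3 -m crank '[[[0.25,0.8,1],[0,0,0]],[[0,0,1.5],[0,0,0]],[[0,0,1],[0,0,0]],[[0,0,0],[0,0,0]],[[0,0,0],[0,0,0]],[[0,0,0],[0,0,0]]]' 1
python3 go.py .6315 -.2868 .021 17.5
python3 - <<'E'
from h import *
c=capture("wrist");crop(c,"w16",180,150,280,250,2.4)
E
```

```text
time_s: 31.15
position: [0.6319, -0.2844, 0.0518]
tcp_rot: [[0.954, 0.301, 0.0], [0.301, -0.954, -0.0], [0.0, 0.0, -1.0]]
force: [-0.3, -0.1, -1.7]
opening: 0.385
t 31.15 pos [ 0.6319 -0.2844  0.0518] yaw 17.52 open 0.385 F [-0.3 -0.1 -1.7] J [-33.  47.  78.  -0.  55. -51.]
rotvec [ 0.0005 -0.0004  0.0004] | d cm in cur [-0.11  0.22  3.08] | in final [-0.11  0.22  3.08]
```

View pics/w16.png

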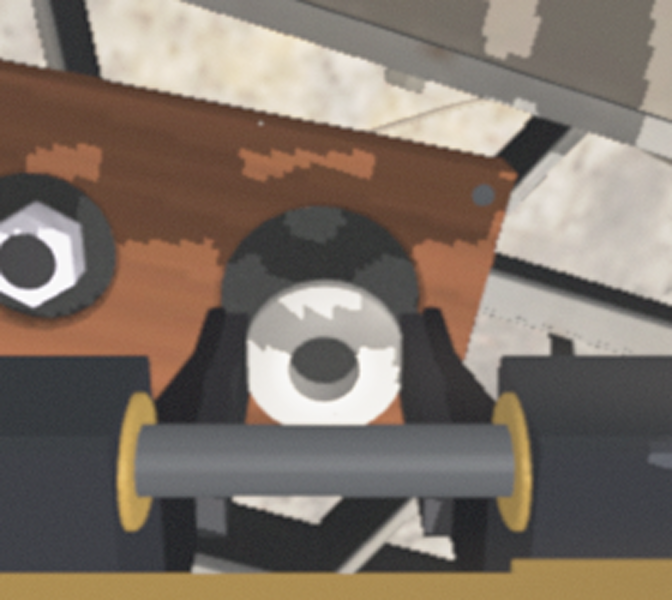

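```bash
python3 -m crank '[[[-0.1,0.2,1.5],[0,0,0]],[[0,0,1],[0,0,0]],[[0,0,0.3],[0,0,0]],[[0,0,0],[0,0,0]],[[0,0,0],[0,0,0]],[[0,0,0],[0,0,0]]]' 1
python3 go.py .6315 -.2868 .0195 17.5
```

```text
time_s: 31.8
position: [0.6316, -0.2869, 0.0238]
tcp_rot: [[0.954, 0.301, 0.001], [0.301, -0.954, -0.0], [0.001, 0.001, -1.0]]
force: [-0.4, -0.5, 0.1]
opening: 0.382
t 31.8 pos [ 0.6316 -0.2869  0.0238] yaw 17.5 open 0.382 F [-0.4 -0.5  0.1] J [-34.  49.  79.  -0.  52. -51.]
rotvec [ 0.0007 -0.0006 -0.    ] | d cm in cur [-0.   -0.01  0.43] | in final [-0.   -0.01  0.43]
```

```bash
python3 -m crank '[[[0,0,0.25],[0,0,0]],[[0,0,0.15],[0,0,0]],[[0,0,0],[0,0,0]],[[0,0,0],[0,0,0]]]' 1
python3 -m crank '[[[0,0,0],[0,0,0]],[[0,0,0],[0,0,0]],[[0,0,0],[0,0,0]],[[0,0,-0.5],[0,0,0]],[[0,0,-2],[0,0,0]],[[0,0,-4],[0,0,0]],[[0,0,-2.5],[0,0,0]],[[0,0,-0.5],[0,0,0]],[[0,0,0],[0,0,0]]]' -0.1
python3 - <<'E'
from h import *
c=capture("wrist");crop(c,"w17",180,150,280,250,2.4)
E
python3 go.py .5735 -.0966 .1 11
```

```text
time_s: 32.2
position: [0.6312, -0.2867, 0.0194]
tcp_rot: [[0.954, 0.301, -0.0], [0.301, -0.954, 0.0], [-0.0, -0.0, -1.0]]
force: [-0.6, 0.3, -1.2]
opening: 0.384
time_s: 33.1
position: [0.6318, -0.287, 0.1158]
tcp_rot: [[0.954, 0.301, 0.002], [0.301, -0.954, -0.001], [0.002, 0.002, -1.0]]
force: [-0.3, -0.3, 0.1]
opening: 0.547
t 33.15 pos [ 0.6308 -0.2864  0.1142] yaw 17.5 open 0.549 F [-0.5 -0.1 -0.3] J [-34.  42.  77.  -0.  61. -51.]
rotvec [-0.0005  0.0005  0.1134] | d cm in cur [  0.24 -19.82   1.43] | in final [ -2.   -19.72   1.42]
```

View pics/w17.png

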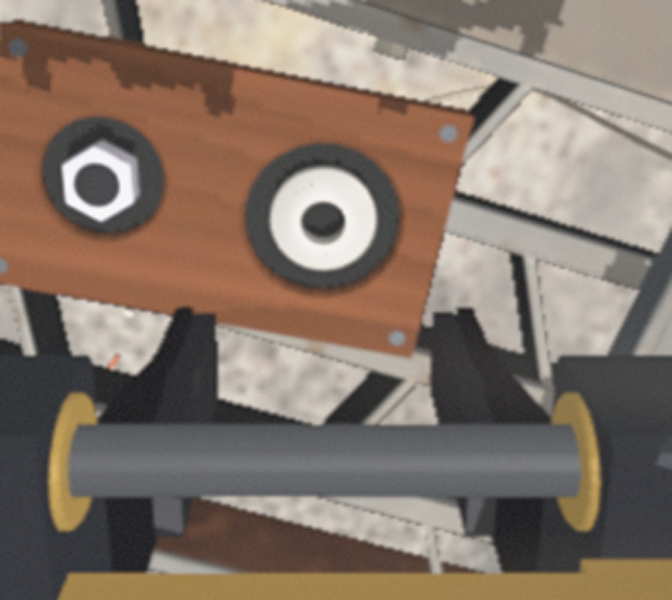

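```bash
python3 -m crank '[[[0,-1.5,0],[0,0,0.113]],[[-0.2,-3,0],[0,0,0]],[[-0.4,-4,0],[0,0,0]],[[-0.4,-4,0],[0,0,0]],[[-0.4,-3.8,0.5],[0,0,0]],[[-0.4,-2.5,0.5],[0,0,0]],[[-0.1,-1,0.4],[0,0,0]],[[0,0,0],[0,0,0]],[[0,0,0],[0,0,0]]]' -1
python3 go.py .5735 -.0966 .008 11
python3 - <<'E'
from h import *
c=capture("wrist");crop(c,"w18",180,150,280,250,2.4)
E
```

```text
time_s: 34.05
position: [0.5737, -0.0974, 0.0999]
tcp_rot: [[0.982, 0.191, 0.0], [0.191, -0.982, -0.001], [0.0, 0.001, -1.0]]
force: [0.8, -0.9, 1.1]
opening: 0.998
t 34.05 pos [ 0.5737 -0.0974  0.0999] yaw 11.02 open 0.998 F [ 0.8 -0.9  1.1] J [-21.  36.  94.  -0.  49. -32.]
rotvec [ 0.0006 -0.0001  0.0003] | d cm in cur [-0.01 -0.09  9.19] | in final [-0.01 -0.08  9.19]
```

View pics/w18.png

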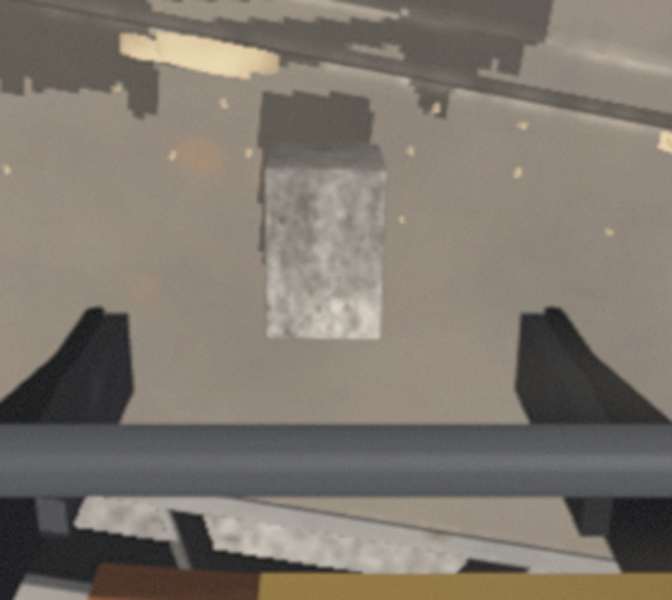

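Off-cut is aligned and centred (cols 266–384).

```bash
python3 -m crank '[[[0,-0.1,2],[0,0,0]],[[0,0,3],[0,0,0]],[[0,0,2.5],[0,0,0]],[[0,0,1.2],[0,0,0]],[[0,0,0.3],[0,0,0]],[[0,0,0],[0,0,0]]]' -1
python3 go.py .5735 -.0966 .008 11
python3 -m crank '[[[0,0,0],[0,0,0]],[[0,0,0],[0,0,0]],[[0,0,0],[0,0,0]],[[0,0,0],[0,0,0]],[[0,0,0],[0,0,0]],[[0,0,0],[0,0,0]],[[0,0,0],[0,0,0]],[[0,0,0],[0,0,0]],[[0,0,0],[0,0,0]]]' 1
python3 -m crank '[[[0,0,-0.5],[0,0,0]],[[0,0,-1.5],[0,0,0]],[[0,0,-3],[0,0,0]],[[0,0,-4],[0,0,0]],[[0,0,-2],[0,0,0]],[[0,0,-0.5],[0,0,0]],[[0,0,0],[0,0,0]]]' 1
python3 go.py .4476 .2309 .12 0.4
```

```text
time_s: 34.7
position: [0.5734, -0.0962, 0.0105]
tcp_rot: [[0.982, 0.19, 0.0], [0.19, -0.982, -0.0], [0.0, 0.0, -1.0]]
force: [0.5, -0.2, -0.1]
opening: 0.997
t 34.7 pos [ 0.5734 -0.0962  0.0105] yaw 10.98 open 0.997 F [ 0.5 -0.2 -0.1] J [-21.  45.  96.  -0.  39. -32.]
rotvec [ 0.0003 -0.0004 -0.0004] | d cm in cur [0.   0.04 0.25] | in final [0.   0.04 0.25]
time_s: 35.6
position: [0.5729, -0.0954, 0.0105]
tcp_rot: [[0.982, 0.191, -0.0], [0.191, -0.982, 0.0], [-0.0, -0.0, -1.0]]
force: [-0.3, 1.1, -0.6]
opening: 0.416
time_s: 36.3
position: [0.5733, -0.0955, 0.1269]
tcp_rot: [[0.982, 0.191, 0.002], [0.191, -0.982, -0.001], [0.002, 0.001, -1.0]]
force: [-0.5, -0.2, -0.4]
opening: 0.411
t 36.3 pos [ 0.5733 -0.0955  0.1269] yaw 11.03 open 0.411 F [-0.5 -0.2 -0.4] J [-20.  34.  94.  -0.  52. -31.]
rotvec [ 0.0011 -0.0022  0.1855] | d cm in cur [ -6.1  -34.45   0.63] | in final [-12.34 -32.73   0.69]
```

```bash
python3 -m crank '[[[-0.4,-1.5,0],[0,0,0.1]],[[-1,-3,0],[0,0,0.085]],[[-1.4,-3.9,0],[0,0,0]],[[-1.6,-4.2,0],[0,0,0]],[[-1.6,-4.2,0],[0,0,0]],[[-1.6,-4.2,0],[0,0,0]],[[-1.6,-4.2,0],[0,0,0]],[[-1.4,-3.7,0],[0,0,0]],[[-1,-2.5,0],[0,0,0]],[[-0.5,-1.3,0],[0,0,0]],[[0,0,0],[0,0,0]],[[0,0,0],[0,0,0]]]' 1
python3 go.py .4476 .2309 .06 0.4
```

```text
time_s: 37.5
position: [0.4444, 0.228, 0.1249]
tcp_rot: [[1.0, 0.008, -0.001], [0.008, -1.0, -0.001], [-0.001, 0.001, -1.0]]
force: [1.1, 0.4, -0.0]
opening: 0.409
t 37.5 pos [0.4444 0.228  0.1249] yaw 0.44 open 0.409 F [ 1.1  0.4 -0. ] J [ 14.  29. 105.  -0.  45.  14.]
rotvec [0.0007 0.0007 0.0006] | d cm in cur [ 0.32 -0.29  6.49] | in final [ 0.32 -0.29  6.49]
```

```bash
python3 -m crank '[[[0.3,-0.25,1],[0,0,0]],[[0,0,2],[0,0,0]],[[0,0,2],[0,0,0]],[[0,0,1],[0,0,0]],[[0,0,0.5],[0,0,0]],[[0,0,0],[0,0,0]],[[0,0,0],[0,0,0]]]' 1
python3 go.py .4476 .2309 .018 0.4
python3 - <<'E'
from h import *
c=capture("wrist");crop(c,"w19",160,120,320,260,2.3)
E
```

```text
time_s: 38.2
position: [0.4478, 0.2311, 0.0608]
tcp_rot: [[1.0, 0.007, 0.001], [0.007, -1.0, 0.0], [0.001, -0.0, -1.0]]
force: [0.2, -0.2, -0.6]
opening: 0.408
t 38.2 pos [0.4478 0.2311 0.0608] yaw 0.4 open 0.408 F [ 0.2 -0.2 -0.6] J [ 15.  36. 107.  -0.  37.  14.]
rotvec [-0.0002 -0.0009 -0.0001] | d cm in cur [-0.03  0.02  4.28] | in final [-0.02  0.02  4.28]
```

View pics/w19.png

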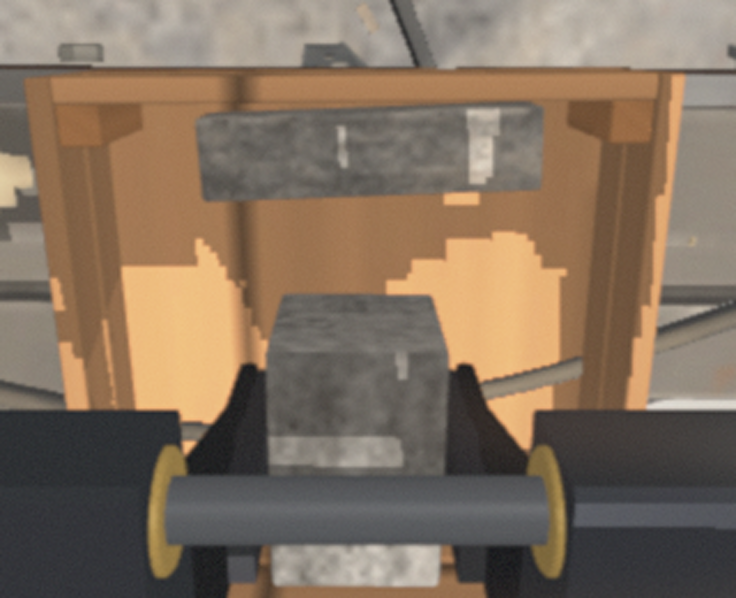

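```bash
python3 -m crank '[[[0,0,1],[0,0,0]],[[0,0,1.5],[0,0,0]],[[0,0,1.2],[0,0,0]],[[0,0,0.4],[0,0,0]],[[0,0,0],[0,0,0]],[[0,0,0],[0,0,0]]]' 1
python3 go.py .4476 .2309 .0175 0.4
```

```text
time_s: 38.85
position: [0.4474, 0.2313, 0.0195]
tcp_rot: [[1.0, 0.007, 0.0], [0.007, -1.0, 0.0], [0.0, -0.0, -1.0]]
force: [0.6, 0.0, -0.2]
opening: 0.406
t 38.85 pos [0.4474 0.2313 0.0195] yaw 0.43 open 0.406 F [ 0.6  0.  -0.2] J [ 15.  41. 108.  -0.  31.  14.]
rotvec [-0.     -0.0001  0.0005] | d cm in cur [0.02 0.04 0.2 ] | in final [0.02 0.04 0.2 ]
```

```bash
python3 -m crank '[[[0,0,0.2],[0,0,0]],[[0,0,0],[0,0,0]],[[0,0,0],[0,0,0]]]' 1
python3 -m crank '[[[0,0,0],[0,0,0]],[[0,0,0],[0,0,0]],[[0,0,0],[0,0,0]],[[0,0,0],[0,0,0]],[[0,0,-0.5],[0,0,0]],[[0,0,-2],[0,0,0]],[[0,0,-4],[0,0,0]],[[0,0,-4],[0,0,0]],[[0,0,-4],[0,0,0]],[[0,0,-3],[0,0,0]],[[0,0,0],[0,0,0]]]' -0.2
python3 go.py .4 .45 .22 0.4
python3 - <<'E'
from h import *
c=capture("scene");cv2.imwrite("pics/s20.png",c["pixels"][:,:,::-1])
c=capture("top");cv2.imwrite("pics/t20.png",c["pixels"][:,:,::-1])
E
```

```text
time_s: 39.15
position: [0.4474, 0.2312, 0.0177]
tcp_rot: [[1.0, 0.007, 0.001], [0.007, -1.0, 0.0], [0.001, -0.0, -1.0]]
force: [0.7, 0.0, -0.2]
opening: 0.415
time_s: 40.25
position: [0.45, 0.2321, 0.1971]
tcp_rot: [[1.0, 0.008, 0.01], [0.008, -1.0, 0.003], [0.01, -0.003, -1.0]]
force: [0.1, -0.3, 0.5]
opening: 0.599
t 40.25 pos [0.45   0.2321 0.1971] yaw 0.43 open 0.599 F [ 0.1 -0.3  0.5] J [ 15.  23. 101.   0.  56.  14.]
rotvec [-0.0026 -0.01    0.0006] | d cm in cur [ -4.82 -21.84  -2.29] | in final [ -4.85 -21.83  -2.29]
```

View pics/s20.png

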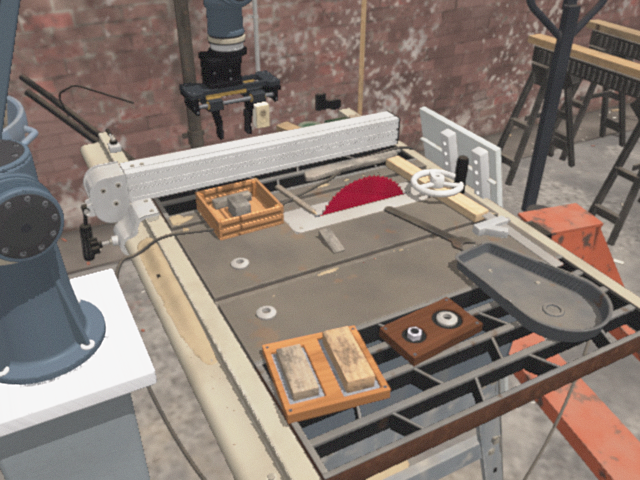

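View pics/t20.png

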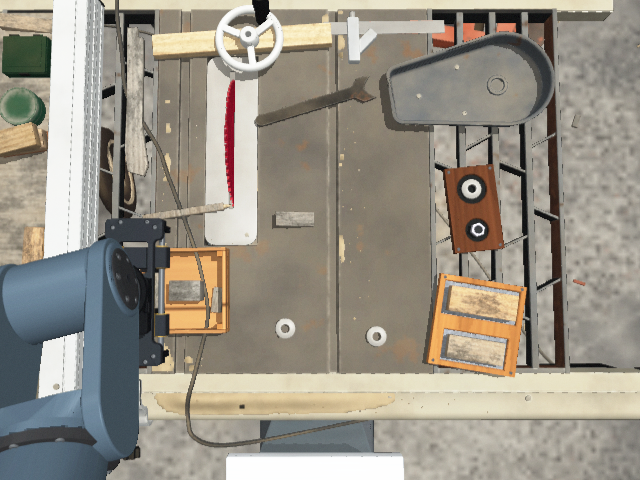

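```bash
python3 - <<'E'
from h import *
c=capture("top");crop(c,"t21",425,155,115,225,2.6)
c=capture("scene");crop(c,"s21",250,290,240,130,3.3)
E
```

```text
(no output)
```

View pics/t21.png

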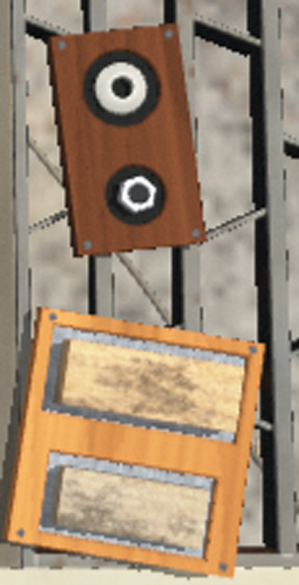

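View pics/s21.png

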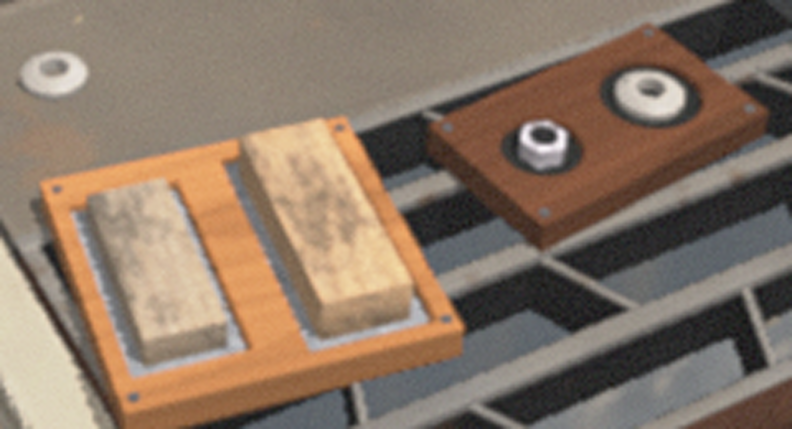

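```bash
python3 -c "
from rig import bot
print(bot.hand_in())"
```

```text
the job is handed in; nothing more can be done
None
```

The job is done and handed in at about 40 s of robot time. I placed things in the order asked:
- **Blocks:** the short block went into the shorter bay, then the long block into the longer one. I lowered each until I felt it touch the bay floor (24 N and 10 N).
- **Nut and flange:** the nut went into the small pocket. The flange farthest from the base (0.46 m, the other two at 0.38 m) went into the large pocket. I released both just above the pocket floor.
- **Off-cut:** it went into the free middle of the scrap crate.

The last top and scene pictures, taken with the gripper open and clear at z ≈ 0.20 m, show:
- Both blocks and both steel parts look flat, with pocket or bay lining visible around them. How far down the nut and flange sit I judged from the pictures only.
- The off-cut lies in the crate, the wedge looks to be where it was, and the two look-alike flanges are untouched.

No check failed. While I carried the flange, the gripper opening drifted slightly (0.391 to 0.382), but the flange still dropped in centred.

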